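# Square a reference shim pack in the corner and set the probe down on it

## Task

Make up the reference pack for the probe stand: lay on the loose shim in the squaring block the one spare shim that brings the top flush with the fence, and slide both fully home into the fence corner so that they lie square. Then carry the pack as one, still square, under the raised probe, centred below its tip and flat on the stand's base, and take the probe by its barrel and gently draw it down until the tip rests on the pack. Leave the other spare shim and everything else where they are.

Things in the scene. Friction and masses are not known exactly. Their poses are not given: they have to be found in the camera images.
- block: fixed dark steel plate, x -75..75, y -59..47 mm, 12 mm thick; z up, origin at its underside. On it a low L-shaped steel fence 14 mm high, whose top is the pack-height gauge. End fence: inner face at x=+45 (faces -x), y -38..26, 16 thick. Side fence: inner face at y=+27 (faces -y), only x 8..42, 14 thick; at x<8 a finger fits beside a shim
- home (a point): point on the upper face of the squaring block's plate (z = 12 mm) at x = +5, y = +2 mm in the block's frame: where the centre of the underside of a shim is when it lies square and fully home against both fences. Axes as the block's
- shim_8: plain metal shim plate 80 x 50 x 8 mm, about 86 g, cross engraved at its centre; starts loose and a little askew on the squaring block, roughly 5 to 20 mm short of both fences. Origin: centre of the underside; x along its 80 mm, y along its 50 mm, z up
- shim_6: plain metal shim plate 80 x 50 x 6 mm, about 65 g, cross engraved at its centre; one of two spare shims lying flat on the bench, the thinner of the two: with the 8 mm shim it makes 14 mm. Origin: centre of the underside; x along its 80 mm, y along its 50 mm, z up
- shim_11: plain metal shim plate 80 x 50 x 11 mm, about 120 g; the other, thicker spare shim lying flat on the bench (either place). Not used. Origin: centre of the underside, axes as the other shims'
- stand: fixed probe stand, 296 (x) x 202 (y) mm; top of its base at z=23 mm; origin under the base's middle, +x to the back. Column at x>77. From it an arm 26 mm wide, z 100 to 167, reaches forward to x=-27 and carries an upright probe: body x -61..-33, 27 mm thick, z 74 to 220, tip part 24 mm across below it. Free in front (x<-61). No room for an upright gripper above the pack
- probe_spot (a point): point on the top of the stand's base (23 mm above the bench) straight below the probe tip: x = -47, y = 0, z = 23 mm in the stand's frame, same axes
- stand_arm (a joint): height of the sliding probe arm in m: 0 lowest, 0.018 highest, up positive. The tip is 3 mm + this value above the stand's base: it starts raised at 0.016 to 0.018 and reads about 0.0105 when the tip rests on a 14 mm pack. The arm slides stiffly and stays where it is left; about 3 N downwards moves it
- probe_barrel (a point): where to take the probe: on its axis, at the middle of the 21 mm thick light barrel above the arm's clamp ring, 160 mm + the arm's value above the bench, axes as the stand's. The barrel is free from 20 mm below to 20 mm above this point; a cable rises from the probe's top (63 mm above this point) and bends back, so it is taken from the front
- probe2: bystander: spare probe head lying down, 105 mm long, 24 mm thick; origin under its middle, long axis y
- brush: bystander: dust brush with wooden handle, 183 mm long; origin under its middle, long axis y
- pen: bystander: marker pen, 136 mm long; origin under its middle, long axis y
- clip: bystander: black binder clip, 36 x 32 x 56 mm; origin under its middle
Not all that is in view belongs to the job. Leave any green look-alike of the block alone.

How it is judged (in metres and radians):
On the way, in this order (a step that is already met when the one before it is completed fails the run):
1. the 6 mm shim lies flat on the 8 mm shim, both square and fully home in the fence corner of the squaring block (within 2.5 mm and 2.5 degrees), the top flush with the fence (distance between shim_6 and shim_8 below 0.009 m and z of shim_6 in the frame of shim_8 above 0.007 m and angle between the x axis of shim_6 and the x axis of shim_8, either way round below 0.05 rad and horizontal distance between each of shim_8, shim_6 and home below 0.0025 m and angle between the x axis of each of shim_8, shim_6 and the x axis of block, either way round below 0.044 rad and height (world z) of shim_8 below 0.0145 m and height (world z) of shim_6 below 0.0225 m), for 0.2 s.
2. both shims are lifted off the block together, still stacked (the lower may sag by up to 5 degrees in the grip) (distance between shim_6 and shim_8 below 0.011 m and z of shim_6 in the frame of shim_8 above 0.006 m and angle between the x axis of shim_6 and the x axis of shim_8, either way round below 0.09 rad and height (world z) of shim_8 above 0.032 m and height (world z) of shim_6 above 0.038 m), for 0.1 s.
3. the pack lies flat on the stand's base, centred under the still raised probe within 6 mm (distance between shim_6 and shim_8 below 0.009 m and z of shim_6 in the frame of shim_8 above 0.007 m and angle between the x axis of shim_6 and the x axis of shim_8, either way round below 0.05 rad and horizontal distance between shim_8 and probe_spot below 0.006 m and height (world z) of shim_8 between 0.021 and 0.0245 m and angle between shim_8's own z axis and vertical below 0.05 rad and value of joint stand_arm above 0.0135 m), for 0.2 s.
At the end, for the whole second after the job is handed in: 6 mm shim square on the 8 mm shim (within about 4 mm, 3 degrees), pack flat and at rest on the stand's base, centre within 6 mm of below the tip, tip resting on it (arm value 0.008 to 0.0123), 11 mm shim within 20 mm of where it lay (distance between shim_6 and shim_8 below 0.009 m and z of shim_6 in the frame of shim_8 above 0.007 m and angle between the x axis of shim_6 and the x axis of shim_8, either way round below 0.05 rad and horizontal distance between shim_8 and probe_spot below 0.006 m and height (world z) of shim_8 between 0.021 and 0.0245 m and angle between shim_8's own z axis and vertical below 0.05 rad and horizontal distance between shim_6 and probe_spot below 0.007 m and value of joint stand_arm between 0.008 and 0.0123 m and linear speed of each of shim_6, shim_8 below 0.01 m/s and distance of shim_11 from where it was at the start of the episode below 0.02 m); the robot touches nothing.
It fails at once if the probe is pressed on the pack with more than 40 N (contact force between stand_arm and shim_6 above 40 N).
It fails at once if the thick shim is moved more than 20 mm (distance of shim_11 from where it was at the start of the episode above 0.02 m).
It fails at once if a bystander is pushed more than 30 mm (distance of any of probe2, brush, pen, clip from where it was at the start of the episode above 0.03 m).
It also fails if it takes over 66 s, if anything falls off the work surface, if the arm or the gripper's body presses on something with over 40 N, if the wrist force passes 120 N, or if a joint passes its speed limit or range.

## Robot

A 6-joint arm with a two-finger parallel gripper is mounted at the origin on a cart in front of the work surface, level with it; the furniture and walls round the work are solid. World frame = base frame: x ahead of the robot, y to its left, z up, the work surface at z = 0. Lengths are in mm, angles in rad, forces in N, time in s.
With the tool pointing down it reaches from about 325 to 900 mm from the base axis. Payload 6.1 kg.
Tool frame: the origin (TCP) lies on the centre line of the jaws, within the pads' length; the fingertips stand 14 mm ahead of it and the grasp point (between the pads) lies 5 mm behind it (arm.tip_extent is the distance from the TCP to the fingertips, in mm); z points along the fingers, y is the direction in which the jaws open and shut (so a half turn about z gives the same grasp; the last joint's range is limited). The gripper opens to 85 mm and grips with 20 to 120 N. Pads are 22 mm wide; open, the fingers measure 114 mm over their backs; the gripper's body (76 mm by 85 mm) begins 54 mm behind the grasp point. The pads swing forward as they close: fully open they stand 13 mm farther back than shut.
Start: joints at [-1.308, 0.22, 1.526, -0, 1.395, -0.126], TCP at [236.916, -578.348, 245.3] pointing down, gripper open.
Joint ranges: [-2.98, 2.98], [-0.91, 2.08], [0.09, 2.57], [-1.24, 4.39], [0.2, 2.65], [-2.68, 2.68]. Speed limits (rad/s): [2.57, 2.57, 3.01, 3.14, 3.14, 3.14].

## Interface

Orientations are given as [roll, pitch, yaw] about the fixed x, y, z axes, in that order (R = Rz(yaw) Ry(pitch) Rx(roll)).
In Python, from plant import arm, viewer, job_done gives the robot as it stands. The module is installed in compiled form; this text tells all that it offers.
- The arm moves only by the tool play_rows, never from a script. Its argument "deltas" is a list that holds one entry, the list of rows, each a list of 7 numbers: the opening, from 0 (shut) to 1 (fully open), then the shift along the world's x, y, z in cm, then the turn, a rotation vector about the world's x, y, z in degrees. A call has 1 to 20 rows; each row shifts and turns the commanded pose from where the row before left it; what a row does not reach is not made up. A row lasts 1/8 s, in which the tool goes at most 62.5 mm and 10.7 degrees, less where a joint would pass 70% of its speed; a pose out of reach is approached as far as the arm can. A call is refused whole if a number of a shift passes 6.25 or a number of a turn 10.7, either way. A call with a gripper value outside its range is refused whole. The fingers move at their own pace and stop on an object; "force" is the grip in N (left out, the last holds). Time passes only in rows, so rows that do not move let the fingers close. It gives the time, the measured TCP pose, the force and the opening at its end, in the units of the state.
- arm.sense(): the state, without advancing time (a new reading comes with each control period).
- viewer.read_camera(name): name is "scene" or "side" or "wrist"; returns a dict with "frame" (480x640x3 uint8, red, green, blue), "range_z" (480x640 float32, mm along the optical axis (not along the pixel's ray), 0 where there is no reading), "vertical_fov" (degrees; the focal length in pixels is half the picture's height over the tangent of half this angle, whatever the lens; pixels are square), "cx", "cy" (the principal point, pixels), "xyz" and "rotation" of the camera in the world; the wrist camera has in their place "hand_eye" (4x4, takes a point from camera to tool coordinates, whose origin is the TCP and whose axes are the flange's). Camera axes: x right, y down, z forward; pixel columns grow to the right and rows downward; lengths in mm; the calibration is good to about 2 mm. A picture is of the moment at which its call begins: read the wrist's pose just before it.
- job_done(): hands the job in, once; it reports no verdict.
The state is a dict: "t": time; "joints": joint angles; "qvel": joint speeds; "joint_efforts": joint torques, N m; "ee_pos": TCP position; "ee_rot": TCP orientation; "ft_force": force on the tool from outside, world axes, zero at the start; "wrist_torque": the same for the moment, N m; "width": opening from 0.0 (shut) to 1.0 (fully open).
Only numpy, scipy, OpenCV 4.12 (cv2) and the standard library are available. Lean on these libraries where they do the work, as an engineer would, in place of code of your own. Each camera call takes 0.05 s, during which the arm holds its last target.

## Working session

There is one attempt and no reset: what is moved stays moved. The work goes in short steps, Python scripts to look and compute and a tool call to move; the robot and the scene stay as the last step left them, time stands still between calls to the robot, and variables do not carry over. Pictures are saved under pics/ and viewed, and the job is handed in when it is done.

Besides the shell and the picture viewer there is one more tool, called after "Call:" by a JSON object that holds its "api" and its "payload", one argument or row to a line. play_rows: Moves the arm, as the interface text tells. Its arguments: {"type":"object","properties":{"deltas":{"type":"array","items":{"type":"array","items":{"type":"array","items":{"type":"number"}}}},"force":{"type":"number"}},"required":["deltas"]}

```bash
mkdir -p pics; ls
cat > h.py <<'E'
import numpy as np, cv2
from plant import arm, viewer, job_done
from scipy.spatial.transform import Rotation as R
def cam(n):
    s=arm.sense(); d=viewer.read_camera(n)
    f=240/np.tan(np.radians(d["vertical_fov"])/2)
    if n=="wrist":
        T=np.eye(4); T[:3,:3]=R.from_euler('xyz',s["ee_rot"]).as_matrix(); T[:3,3]=s["ee_pos"]
        T=T@np.array(d["hand_eye"]); P=T[:3,3]; M=T[:3,:3]
    else: P=np.array(d["xyz"]); M=np.array(d["rotation"])
    if M.shape!=(3,3): print("rot",M)
    return dict(im=d["frame"],z=d["range_z"],f=f,cx=d["cx"],cy=d["cy"],P=P,M=M,raw=d)
def plane(c,uv,h):
    uv=np.atleast_2d(uv).astype(float)
    r=np.c_[(uv[:,0]-c["cx"])/c["f"],(uv[:,1]-c["cy"])/c["f"],np.ones(len(uv))]@c["M"].T
    t=(h-c["P"][2])/r[:,2]; return c["P"]+r*t[:,None]
def cloud(c):
    v,u=np.mgrid[:480,:640]; z=c["z"]
    p=np.stack([(u-c["cx"])/c["f"]*z,(v-c["cy"])/c["f"]*z,z],-1)
    return p@c["M"].T+c["P"]
def proj(c,X):
    p=(np.atleast_2d(X)-c["P"])@c["M"]; return np.c_[p[:,0]/p[:,2]*c["f"]+c["cx"],p[:,1]/p[:,2]*c["f"]+c["cy"]]
def save(c,n): cv2.imwrite("pics/"+n,c["im"][:,:,::-1])
E
python3 - <<'E'
from h import *
print(arm.sense(), arm.tip_extent)
for n in("scene","side","wrist"):
    c=cam(n); save(c,n+"0.png"); np.savez("/tmp/"+n+"0.npz",**{k:c[k] for k in("im","z","f","cx","cy","P","M")}); print(n,c["P"],c["f"],c["cx"],c["cy"],c["M"])
E
```

```text
pics
{'t': 0.0, 'joints': array([-1.30810561e+00,  2.21252161e-01,  1.52760270e+00, -1.24608055e-05,
        1.39473050e+00, -1.26109170e-01]), 'qvel': array([-0.00201105, -0.00011628,  0.00093531,  0.00096768, -0.0005165 ,
       -0.00116792]), 'joint_efforts': array([-1.86723984e-03, -4.96903861e+01, -3.89395022e+01, -2.87328394e-04,
        1.11257017e-02, -3.64661288e-07]), 'ee_pos': array([ 236.75807327, -577.78809708,  244.18755923]), 'ee_rot': array([-3.13961423e+00, -2.38466576e-04,  3.88801842e-01]), 'ft_force': array([ 0.85794165, -0.56022125,  0.53074809]), 'wrist_torque': array([-0.01339623, -0.00402475, -0.05590955]), 'width': 0.996972742130589} 14.0
rot [-2.22044293 -0.01471666 -2.04898382]
scene [-918.37340448  941.76658313 1399.20031862] 590.2341946686555 316.41956829824375 247.81354485411578 [-2.22044293 -0.01471666 -2.04898382]
rot [-2.05831597 -0.00825257 -0.26746387]
side [  171.69475884 -1172.89281237   851.0208816 ] 574.2357492944543 329.45091006539207 237.47033442234505 [-2.05831597 -0.00825257 -0.26746387]
wrist [ 297.56982559 -552.86346587  371.65278841] 384.8057995003427 313.8550334961351 241.13629892204844 [[ 0.37887129 -0.89251285 -0.24469849]
 [-0.92544693 -0.36599427 -0.09796011]
 [-0.00212759  0.26356974 -0.964638  ]]
```

```bash
sed -i "s/    if M.shape!=(3,3): print(\"rot\",M)/    if M.shape!=(3,3): M=R.from_euler('xyz',M).as_matrix()/" h.py
```

```text
(no output)
```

View pics/scene0.png

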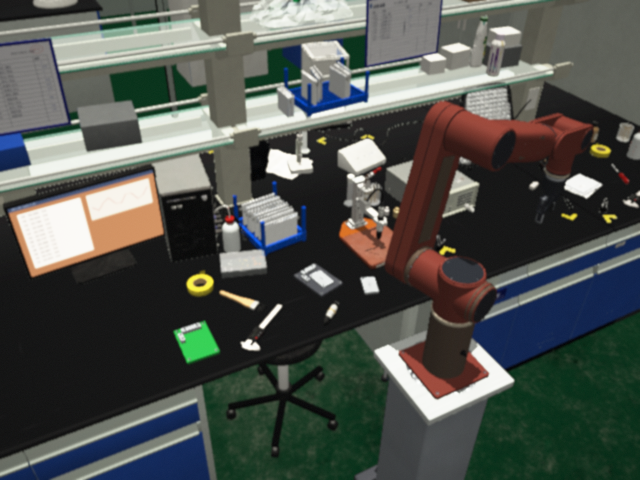

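View pics/side0.png

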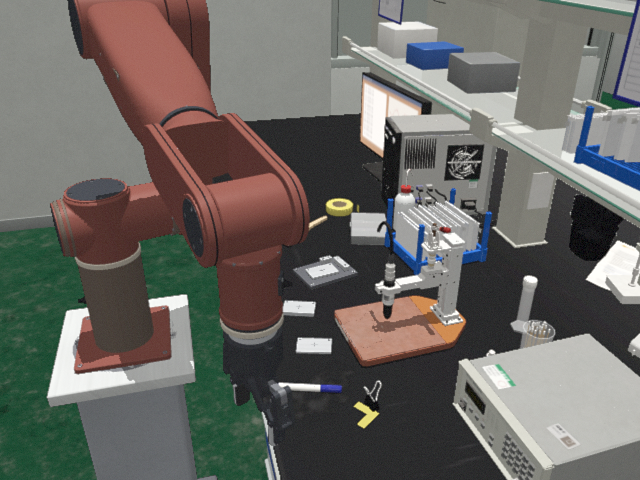

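View pics/wrist0.png

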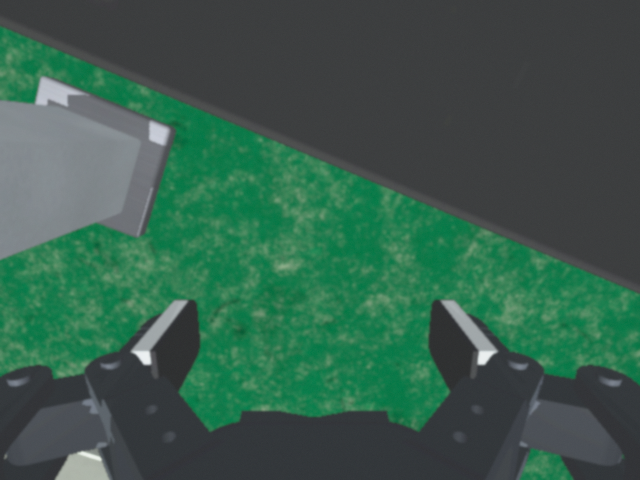

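Run:
```python
from h import *
c=cam("side"); b=c["im"][:,:,::-1]
cv2.imwrite("pics/side1.png",cv2.resize(b[180:420,270:480],None,fx=2.5*1.0,fy=2.5,interpolation=cv2.INTER_CUBIC))
X=cloud(c)
for u,v in[(300,309),(314,346),(325,270),(345,335),(430,345),(388,285),(265,400)]: print((u,v),X[v,u].round(1))
s=cam("scene"); b=s["im"][:,:,::-1]
cv2.imwrite("pics/scene1.png",cv2.resize(b[160:360,160:420],None,fx=3,fy=3,interpolation=cv2.INTER_CUBIC))
X=cloud(s)
for u,v in[(320,278),(368,285),(360,240)]: print((u,v),X[v,u].round(1))
```

```text
(300, 309) [422.   -5.   14.4]
(314, 346) [ 422.7 -148.     7.6]
(325, 270) [528.4 149.9  22. ]
(345, 335) [ 500.7 -136.8   15.7]
(430, 345) [ 673.7 -232.4   24.7]
(388, 285) [ 597.3 -145.8  144.9]
(265, 400) [ 285.1 -283.4    0.4]
(320, 278) [513.7 162.1  24.3]
(368, 285) [420.2  15.2   6.9]
(360, 240) [654.4 -89.8  19.2]
```

View pics/side1.png

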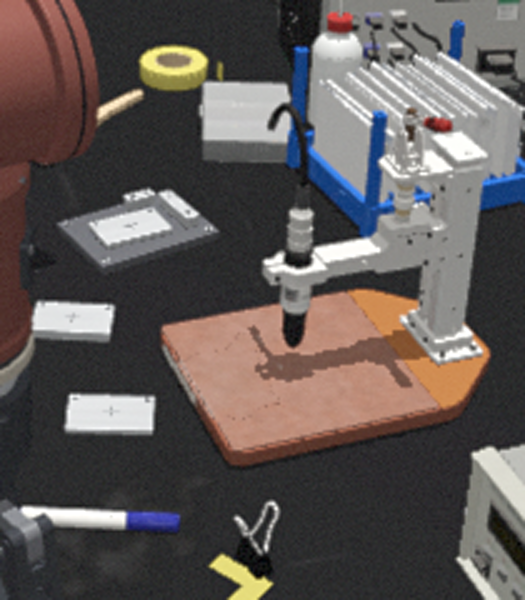

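View pics/scene1.png

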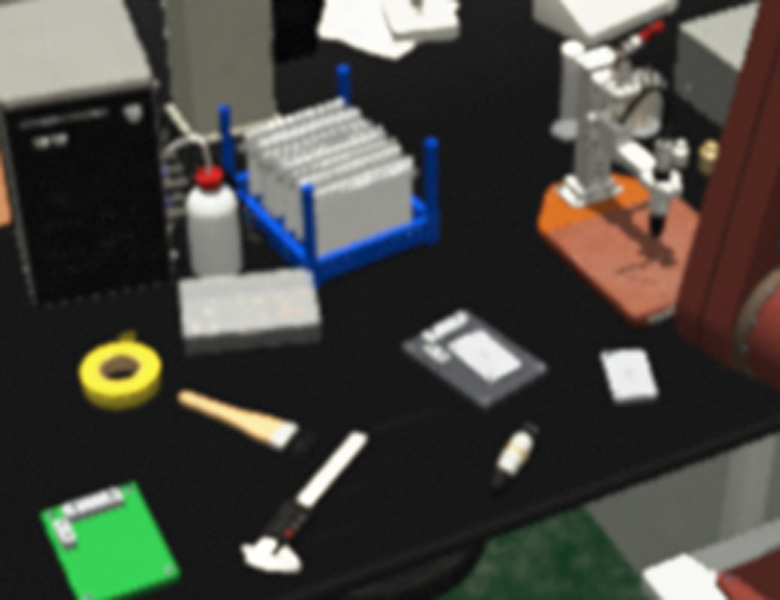

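Call:
{"api": "play_rows", "payload": {
  "deltas": [
    [[1,1.4,5.2,0.5,0,0,-2.2],[1,1.4,5.2,0.5,0,0,-2.2],[1,1.4,5.2,0.5,0,0,-2.2],[1,1.4,5.2,0.5,0,0,-2.2],[1,1.4,5.2,0.5,0,0,-2.2],[1,1.4,5.2,0.5,0,0,-2.2],[1,1.4,5.2,0.5,0,0,-2.2],[1,1.4,5.2,0.5,0,0,-2.2],[1,1.4,5.2,0.5,0,0,-2.2],[1,1.4,5.2,0.5,0,0,-2.2],[1,0,0,0,0,0,0]]
  ]
}}

```text
t: 1.62
ee_pos: [377.5, -55.1, 295.9]
ee_rot: [-3.141, -0.001, 0.012]
ft_force: [-0.8, -0.9, -0.1]
width: 0.996
```

Run:
```python
from h import *
print(arm.sense())
for n in("wrist","side"):
    c=cam(n); save(c,n+"2.png"); X=cloud(c)
    np.savez("/tmp/"+n+"2.npz",**{k:c[k] for k in("im","z","f","cx","cy","P","M")})
```

```text
{'t': 1.625, 'joints': array([-3.53273327e-01, -4.33823777e-01,  2.03454023e+00,  8.98924269e-04,
        1.53962805e+00,  1.20588077e+00]), 'qvel': array([-0.08807734,  0.00960219,  0.00863223, -0.03398691, -0.00613088,
       -0.07165794]), 'joint_efforts': array([  1.85017549, -19.94505823, -40.24832368,   0.44306623,
         0.10304715,   0.80611892]), 'ee_pos': array([377.51457386, -55.1258927 , 295.91049067]), 'ee_rot': array([-3.14119872e+00, -1.48660311e-03,  1.16144853e-02]), 'ft_force': array([-0.7538962 , -0.91851961, -0.12809638]), 'wrist_torque': array([ 0.01962101, -0.04575142, -0.02340747]), 'width': 0.9955908570542457}
```

View pics/wrist2.png

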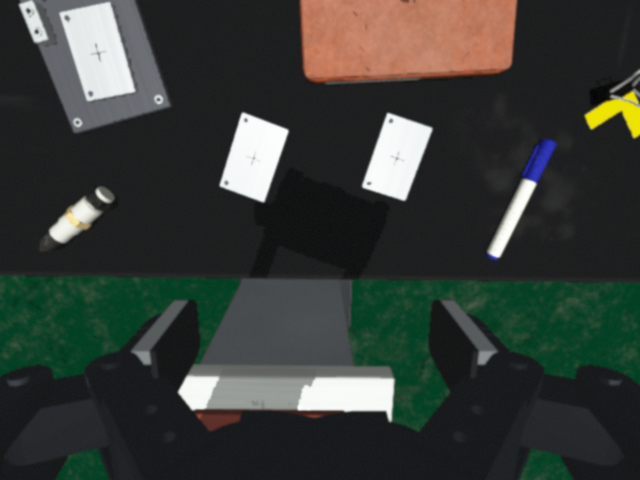

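View pics/side2.png

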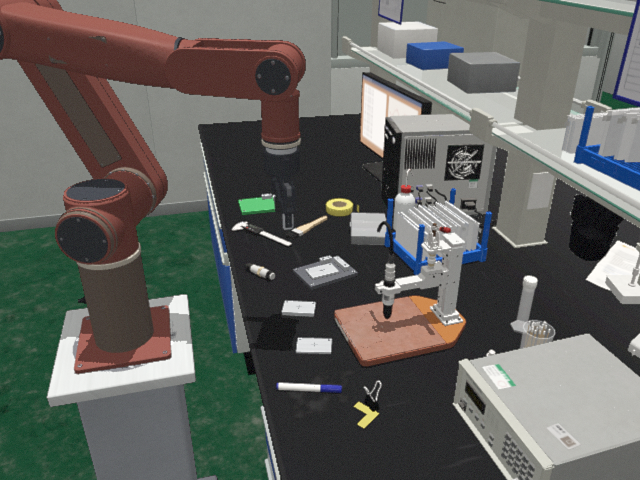

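```bash
cat >> h.py <<'E'
def load(f):
    d=np.load(f); return {k:d[k] for k in d.files}
E
python3 - <<'E'
from h import *
w=load("/tmp/wrist2.npz"); X=cloud(w)
g=cv2.cvtColor(w["im"],cv2.COLOR_RGB2GRAY)
m=(g>150).astype(np.uint8)
cs,_=cv2.findContours(m,cv2.RETR_EXTERNAL,cv2.CHAIN_APPROX_NONE)
for c in cs:
    a=cv2.contourArea(c)
    if a<1500: continue
    r=cv2.minAreaRect(c); u,v=map(int,r[0])
    mm=np.zeros_like(m); cv2.drawContours(mm,[c],-1,1,-1); mm=cv2.erode(mm,np.ones((7,7)))
    Z=X[...,2][mm>0]; 
    ring=(cv2.dilate(mm,np.ones((31,31)))-cv2.dilate(mm,np.ones((21,21))))>0
    print([round(x,1) for x in r[0]],r[1],a,"z med",np.median(Z).round(1),Z.std().round(2),"ring",np.median(X[...,2][ring]).round(1))
    for h in (6,11):
        b=plane(w,cv2.boxPoints(r),h)[:,:2]; e=np.linalg.norm(np.diff(np.r_[b,b[:1]],axis=0),axis=1)
        print(h,b.mean(0).round(1),e.round(1))
b=w["im"][:,:,::-1]
cv2.imwrite("pics/w2c.png",cv2.resize(b[90:220,200:450],None,fx=3,fy=3,interpolation=cv2.INTER_CUBIC))
s=load("/tmp/side2.npz")
cv2.imwrite("pics/s2c.png",cv2.resize(s["im"][285:365,270:350,::-1],None,fx=7,fy=7,interpolation=cv2.INTER_CUBIC))
E
```

```text
[285.5, 393.0] (214.8328399658203, 42.431365966796875) 6141.0 z med -1.0 28.18 ring 9.8
6 [130.4 -22.6] [ 62.  265.9  62.5 274.9]
11 [134.2 -23. ] [ 61.2 262.7  61.8 271.6]
[396.6, 157.1] (47.7120361328125, 79.18970489501953) 3561.0 z med 4.9 23.78 ring -1.1
6 [ 421.9 -142. ] [80.6 50.1 81.5 52.7]
11 [ 422.1 -141. ] [79.6 49.5 80.6 52.1]
[252.7, 156.9] (50.054054260253906, 78.08108520507812) 3663.5 z med 9.9 23.08 ring -1.1
6 [420.3  10.6] [82.  51.1 82.8 53.6]
11 [420.6   9.9] [81.  50.5 81.8 53. ]
[97.0, 51.6] (97.38863372802734, 52.47172927856445) 4685.5 z med 18.9 23.59 ring 10.9
6 [520.5 161.6] [52.  85.6 55.2 86.6]
11 [519.5 159. ] [51.4 84.5 54.6 85.6]
```

View pics/w2c.png

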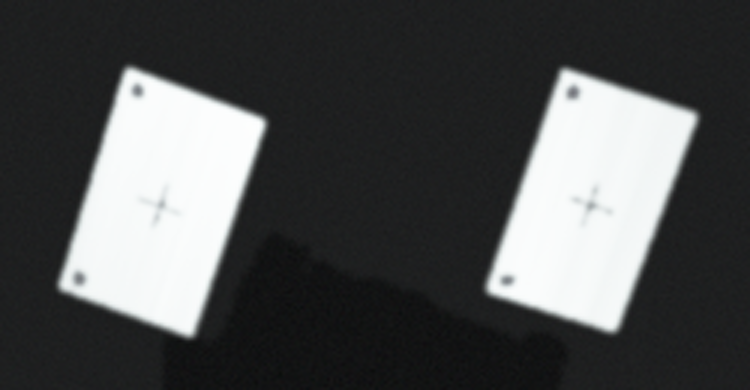

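View pics/s2c.png

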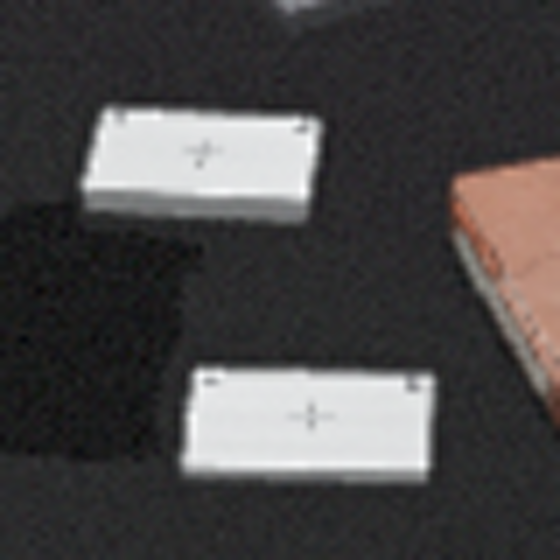

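Call:
{"api": "play_rows", "payload": {
  "deltas": [
    [[1,5,3.5,0,0,0,-0.5],[1,5,3.5,0,0,0,0],[1,3,1,0,0,0,0],[1,0,0,0,0,0,0],[1,0,0,0,0,0,0]]
  ]
}}

```text
t: 2.35
ee_pos: [506.3, 20.0, 294.7]
ee_rot: [3.141, 0.002, -0.006]
ft_force: [0.7, -0.1, 0.4]
width: 0.997
```

Run:
```python
from h import *
print(arm.sense())
for n in("wrist",):
    c=cam(n); save(c,n+"3.png"); X=cloud(c)
    np.savez("/tmp/"+n+"3.npz",**{k:c[k] for k in("im","z","f","cx","cy","P","M")})
```

```text
{'t': 2.35, 'joints': array([-1.15892808e-01, -9.43023861e-02,  1.76401325e+00, -4.68031867e-04,
        1.47341151e+00,  1.46090796e+00]), 'qvel': array([ 0.00117489, -0.02263217,  0.00856107,  0.00129443, -0.0018363 ,
        0.00408549]), 'joint_efforts': array([ 2.82335803e-01, -3.43855691e+01, -4.00277674e+01,  2.63601303e-02,
       -4.99828183e-02, -4.26081169e-03]), 'ee_pos': array([506.31493181,  20.03840998, 294.74054215]), 'ee_rot': array([ 3.14129748e+00,  1.57157382e-03, -5.95881271e-03]), 'ft_force': array([ 0.74166122, -0.12640543,  0.38449707]), 'wrist_torque': array([ 0.00699262, -0.02631482,  0.01456267]), 'width': 0.9968588575157553}
```

View pics/wrist3.png

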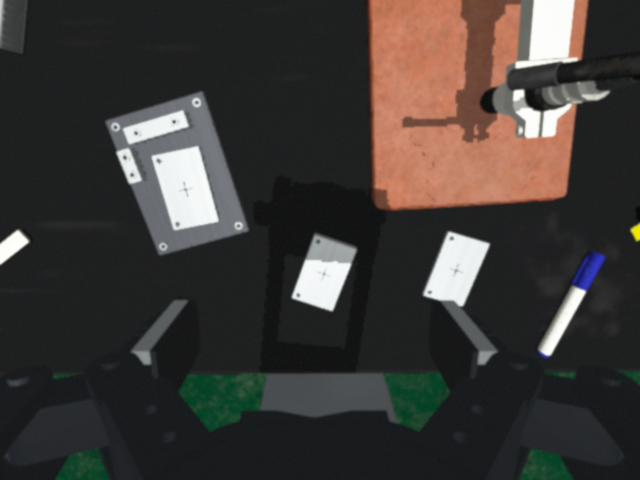

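```bash
cat > meas.py <<'E'
from h import *
def linefit(p):
    vx,vy,x0,y0=cv2.fitLine(np.float32(p),cv2.DIST_HUBER,0,.01,.01).ravel(); 
    return np.array([x0,y0]),np.array([vx,vy])
def rect(mask,c,h,dims,minA=300):
    """largest component -> convex hull, project at h -> minAreaRect mm"""
    cs,_=cv2.findContours(mask,cv2.RETR_EXTERNAL,cv2.CHAIN_APPROX_NONE)
    out=[]
    for k in cs:
        if cv2.contourArea(k)<minA: continue
        p=plane(c,k[:,0,:],h)[:,:2]
        r=cv2.minAreaRect(np.float32(p)); b=cv2.boxPoints(r)
        e=b[1]-b[0],b[2]-b[1]; l=max(e,key=np.linalg.norm); a=np.degrees(np.arctan2(l[1],l[0]))
        a=(a+90)%180-90
        mu=cv2.moments(k); uv=(mu["m10"]/mu["m00"],mu["m01"]/mu["m00"])
        if abs(max(r[1])-dims[0])<dims[2] and abs(min(r[1])-dims[1])<dims[2]:
            out.append((np.array(r[0]),sorted(r[1]),a,uv,k,plane(c,[uv],h)[0,:2]))
    return out
E
python3 - <<'E'
from meas import *
w=load("/tmp/wrist3.npz"); im=w["im"]; hsv=cv2.cvtColor(im,cv2.COLOR_RGB2HSV); g=cv2.cvtColor(im,cv2.COLOR_RGB2GRAY)
print(g[188,150],g[150,215],g[60,200],g[180,190],g[125,150])
mw=(g>150).astype(np.uint8)
for nm,h,d in(("shim8",20,(80,50,8)),("s6",6,(80,50,8)),("fenceE",26,(64,16,8)),("fenceS",26,(34,14,8))):
    for r in rect(mw,w,h,d,80): print(nm,r[0].round(1),np.round(r[1],1),round(r[2],2),np.round(r[3],1),r[5].round(1))
mb=((g>45)).astype(np.uint8); mb[:, 300:]=0; mb[265:]=0; mb[:,:100]=0
mb=cv2.morphologyEx(mb,cv2.MORPH_CLOSE,np.ones((7,7)))
for r in rect(mb,w,12,(150,106,15)): print("block",r[0].round(1),np.round(r[1],1),round(r[2],2))
mo=((hsv[...,0]<15)&(hsv[...,1]>90)&(g>60)).astype(np.uint8)
n,l,st,_=cv2.connectedComponentsWithStats(mo)
i=1+np.argmax(st[1:,4]); m1=(l==i).astype(np.uint8)
# front edge: bottom-most pixel in columns 390..555
for col0,col1 in((385,560),):
    pts=[(u,np.nonzero(m1[:,u])[0].max()) for u in range(col0,col1)]
    p=plane(w,pts,23)[:,:2]; a,d=linefit(p); print("front",a.round(1),d.round(4))
pts=[(np.nonzero(m1[v])[0].min(),v) for v in range(10,190)]
p=plane(w,pts,23)[:,:2]; a,d=linefit(p); print("left",a.round(1),d.round(4))
pts=[(np.nonzero(m1[v])[0].max(),v) for v in range(140,185)]
p=plane(w,pts,23)[:,:2]; a,d=linefit(p); print("right",a.round(1),d.round(4))
X=cloud(w)
print("tip",X[101,488].round(1), plane(w,[(488,101)],42).round(1))
cv2.imwrite("pics/w3b.png",cv2.resize(im[80:265,90:260,::-1],None,fx=3.2,fy=3.2,interpolation=cv2.INTER_CUBIC))
cv2.imwrite("pics/w3p.png",cv2.resize(im[40:160,450:630,::-1],None,fx=4,fy=4,interpolation=cv2.INTER_CUBIC))
E
```

```text
111 121 32 247 243
shim8 [423.5  10.3] [49.5 77.1] -19.84 [323.3 273.7] [424.   10.1]
shim8 [ 427.9 -136. ] [48.7 77.6] -16.85 [455.6 268.3] [ 429.4 -136.2]
shim8 [518.7 154.3] [51.2 81.2] 10.92 [185.  187.8] [520.1 154.4]
shim8 [550.1 -88.1] [58. 80.] 85.33 [428.6 155.8] [551.2 -97.5]
s6 [418.3  10. ] [51.3 79.8] -19.84 [323.3 273.7] [418.9   9.8]
s6 [ 422.9 -141.4] [50.4 80.3] -16.85 [455.6 268.3] [ 424.5 -141.6]
s6 [516.9 159. ] [53. 84.] 10.92 [185.  187.8] [518.3 159.1]
fenceE [581.  176.2] [16.8 64.7] -74.72 [155.4 126.8] [581.1 175.9]
fenceS [ 516.8 -160.1] [20.2 39.8] -88.21 [488.4 192. ] [ 514.7 -160. ]
fenceS [ 534.3 -137.2] [17.3 28.2] 51.06 [469.4 172.1] [ 535.1 -138.3]
fenceS [543.7 207. ] [14.3 34.8] 15.01 [128.9 165.5] [543.8 207.1]
block [529.7 162.9] [110.  151.4] 15.28
front [ 499.4 -119.9] [ 0.0593 -0.9982]
left [601.2 -36.8] [0.9983 0.0587]
right [ 544.2 -240.7] [0.9987 0.0506]
tip [ 599.1 -127.2   78.2] [[ 601.9 -142.7   42. ]]
```

View pics/w3b.png

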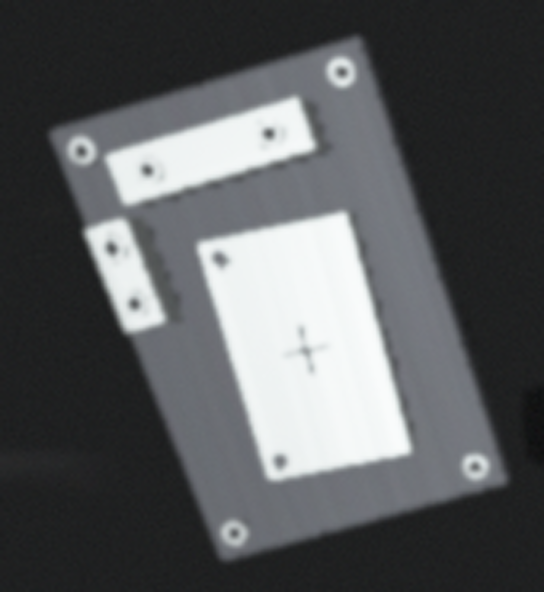

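View pics/w3p.png

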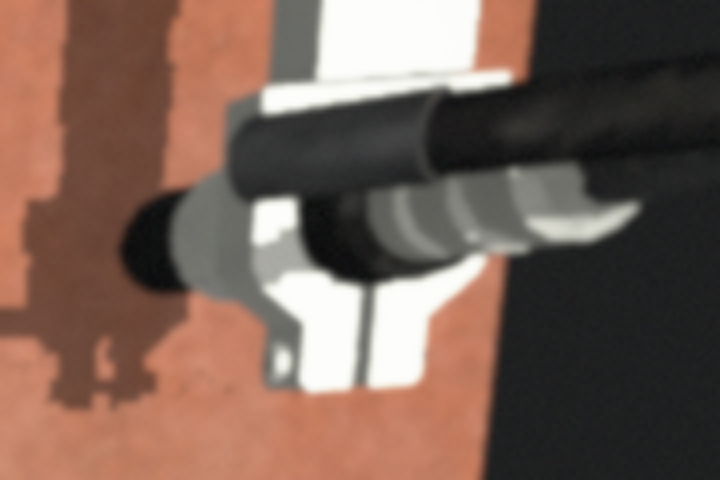

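Run:
```python
from meas import *
from scipy.optimize import least_squares
for f in("side2","wrist3"):
    s=load(f"/tmp/{f}.npz"); X=cloud(s).reshape(-1,3)
    sel=(abs(X[:,0]-601)<40)&(abs(X[:,1]+137)<40)&(X[:,2]>30)
    P=X[sel]
    for z0,z1,r in((40,76,12),(76,98,13.5),(160,195,10.5)):
        Q=P[(P[:,2]>z0)&(P[:,2]<z1)]
        if len(Q)<10: print(f,z0,len(Q)); continue
        fit=least_squares(lambda p:np.hypot(Q[:,0]-p[0],Q[:,1]-p[1])-r,[601,-137],loss="soft_l1")
        print(f,z0,len(Q),fit.x.round(1),Q.min(0).round(0),Q.max(0).round(0),np.sqrt(np.mean(fit.fun**2)).round(1))
s=load("/tmp/side2.npz"); cv2.imwrite("pics/s2p.png",cv2.resize(s["im"][205:365,330:470,::-1],None,fx=3.7,fy=3.7,interpolation=cv2.INTER_CUBIC))
for z in (40,74,90,160,200): print(z,proj(s,[[601.5,-137.1,z]]).round(1))
```

```text
side2 40 64 [ 603.3 -136.5] [ 591. -152.   50.] [ 609. -137.   76.] 2.3
side2 76 71 [ 603.4 -136.8] [ 589. -155.   77.] [ 612. -136.   98.] 2.1
side2 160 126 [ 602.4 -137.7] [ 590. -151.  161.] [ 612. -132.  195.] 1.8
wrist3 40 205 [ 600.8 -139.4] [ 590. -139.   50.] [ 611. -126.   76.] 0.6
wrist3 76 241 [ 600.3 -139.6] [ 587. -136.   76.] [ 612. -125.   98.] 1.1
wrist3 160 937 [ 601.6 -138.4] [ 590. -147.  160.] [ 601. -127.  195.] 1.1
40 [[385.9 320.2]]
74 [[386.7 308.4]]
90 [[387.1 302.7]]
160 [[388.8 277.2]]
200 [[389.8 262. ]]
```

View pics/s2p.png

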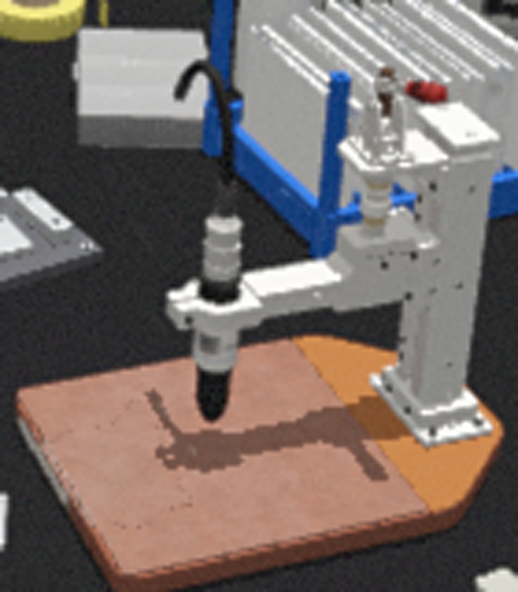

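Run:
```python
from meas import *
w=load("/tmp/wrist3.npz"); c=cam("wrist"); print(arm.tip_extent)
d=c["raw"]; z=d["range_z"]; v,u=np.mgrid[:480,:640]
p=np.stack([(u-c["cx"])/c["f"]*z,(v-c["cy"])/c["f"]*z,z],-1)
H=np.array(d["hand_eye"]); T=p@H[:3,:3].T+H[:3,3]; print(H.round(3))
for r in((slice(290,400),slice(130,205)),(slice(290,400),slice(425,500))):
    Q=T[r][z[r]>0]; Q=Q[(Q[:,2]<60)]
    print(len(Q),Q.min(0).round(1),Q.max(0).round(1)); 
    for k in range(-30,20,4):
        q=Q[(Q[:,2]>=k)&(Q[:,2]<k+4)]
        if len(q): print(k,len(q),q.min(0).round(1),q.max(0).round(1))
```

```text
14.0
[[-0.00000e+00 -9.65000e-01 -2.64000e-01  6.56980e+01]
 [ 1.00000e+00 -0.00000e+00 -0.00000e+00  5.80000e-02]
 [ 0.00000e+00 -2.64000e-01  9.65000e-01 -1.27336e+02]
 [ 0.00000e+00  0.00000e+00  0.00000e+00  1.00000e+00]]
5463 [-12.3 -56.7 -63.9] [ 17.2 -25.6   2.6]
-30 447 [ -7.5 -53.7 -30. ] [ 10.7 -41.9 -26. ]
-26 520 [-12.  -55.7 -26. ] [ 10.6 -42.2 -22. ]
-22 508 [-12.1 -56.6 -22. ] [ 10.5 -42.1 -18. ]
-18 457 [-12.2 -56.4 -18. ] [ 10.6 -42.2 -14. ]
-14 415 [-12.1 -56.7 -14. ] [ 10.5 -42.2 -10. ]
-10 401 [-12.3 -56.7 -10. ] [ 10.5 -42.2  -6. ]
-6 302 [-12.  -54.9  -6. ] [ 10.6 -42.2  -2. ]
-2 182 [-11.6 -49.6  -2. ] [  9.9 -42.2   1.9]
2 6 [ -7.2 -43.2   2.1] [  2.8 -42.9   2.6]
5586 [-12.8  25.4 -64.3] [17.4 56.5  2.8]
-30 451 [ -7.  42. -30.] [ 11.   54.5 -26. ]
-26 538 [-12.1  41.9 -26. ] [ 10.7  56.  -22. ]
-22 511 [-12.8  41.9 -22. ] [ 10.5  56.5 -18. ]
-18 459 [-12.6  42.1 -18. ] [ 10.6  56.1 -14. ]
-14 428 [-12.5  42.  -14. ] [ 10.5  56.5 -10. ]
-10 387 [-12.5  42.  -10. ] [10.6 56.3 -6. ]
-6 321 [-12.5  42.   -6. ] [10.4 54.8 -2. ]
-2 171 [-11.3  42.   -2. ] [ 9.8 48.6  2. ]
2 11 [-6.5 42.7  2.1] [ 6.5 42.9  2.8]
```

Call:
{"api": "play_rows", "payload": {
  "deltas": [
    [[0.72,-0.2,3.3,-4,0,0,3.8],[0.72,-0.2,3.3,-4.5,0,0,3.8],[0.72,-0.2,3.3,-4.5,0,0,3.6],[0.72,-0.1,3.1,-4.5,0,0,0],[0.72,0,0,0,0,0,0],[0.72,0,0,0,0,0,0]]
  ]
}}

```text
t: 3.2
ee_pos: [500.5, 150.9, 121.6]
ee_rot: [3.141, -0.002, 0.191]
ft_force: [0.3, -0.9, 0.6]
width: 0.725
```

```bash
cat > tips.py <<'E'
from meas import *
def tips(c):
    d=c["raw"]; z=d["range_z"]; v,u=np.mgrid[:480,:640]
    p=np.stack([(u-c["cx"])/c["f"]*z,(v-c["cy"])/c["f"]*z,z],-1)
    H=np.array(d["hand_eye"]); T=p@H[:3,:3].T+H[:3,3]
    for s in(-1,1):
        q=T[(z>0)&(abs(T[...,0])<14)&(T[...,1]*s>2)&(T[...,1]*s<60)&(T[...,2]<20)&(T[...,2]>-25)]
        print("finger",s,"inner y",np.percentile(abs(q[:,1]),1).round(1),"tip z",np.percentile(q[:,2],99.5).round(1),q[:,2].max().round(1))
E
python3 - <<'E'
from tips import *
s=arm.sense(); print(s["ee_pos"].round(2),s["ee_rot"].round(4),s["width"],s["ft_force"].round(1))
c=cam("wrist"); tips(c); save(c,"wrist4.png"); np.savez("/tmp/wrist4.npz",**{k:c[k] for k in("im","z","f","cx","cy","P","M")})
E
```

```text
[500.53 150.91 121.57] [ 3.1411e+00 -1.6000e-03  1.9130e-01] 0.7249484705808871 [ 0.3 -0.9  0.6]
finger -1 inner y 30.7 tip z 9.0 10.0
finger 1 inner y 30.2 tip z 9.1 10.3
```

View pics/wrist4.png

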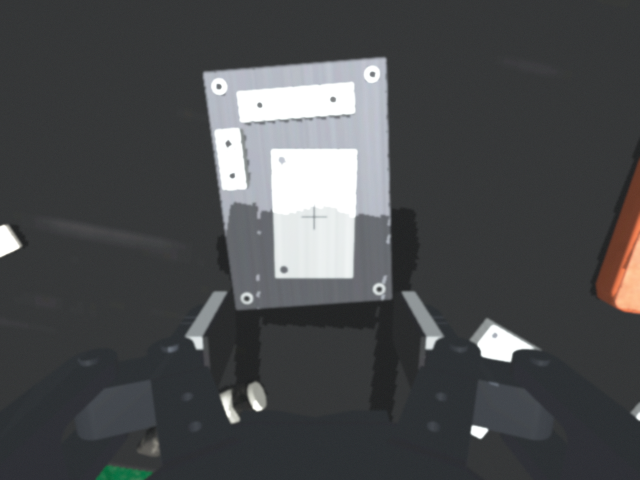

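```bash
cat >> meas.py <<'E'
def rot(a): a=np.radians(a); return np.array([[np.cos(a),-np.sin(a)],[np.sin(a),np.cos(a)]])
def blockmeas(c,thr=150,a=None):
    g=cv2.cvtColor(c["im"],cv2.COLOR_RGB2GRAY); mw=(g>thr).astype(np.uint8)
    for nm,h,d in(("shim@20",20,(80,50,4)),("shim@26",26,(80,50,4)),("fenceE",26,(64,16,4)),("fenceS",26,(34,14,4))):
        for r in rect(mw,c,h,d,80):
            print(nm,r[0].round(1),np.round(r[1],1),round(r[2],2),np.round(r[3],1),r[5].round(1))
            if nm=="fenceE": print("   home",(r[0]+rot(15.15)@[-48,8]).round(1))
            if nm=="fenceS": print("   home",(r[0]+rot(15.15)@[-20,-32]).round(1))
E
python3 - <<'E'
from meas import *
c=load("/tmp/wrist4.npz"); g=cv2.cvtColor(c["im"],cv2.COLOR_RGB2GRAY)
print(g[250,314],g[250,370],g[100,300],g[180,380])
blockmeas(c,165)
E
```

```text
235 107 255 191
```

Run:
```python
from meas import *
c=load("/tmp/wrist4.npz")
for t in(205,215,225): print(t); blockmeas(c,t)
```

```text
205
shim@20 [519.5 154.8] [51.  79.4] 10.95 [313.7 210.8] [522.3 155.4]
shim@26 [520.7 155. ] [49.7 77.3] 10.95 [313.7 210.8] [523.4 155.6]
fenceE [580.9 176.6] [16.8 64.7] -74.67 [296.  101.4] [581.1 176.6]
   home [532.5 171.8]
fenceS [543.5 207.7] [14.8 34.9] 15.29 [230.2 158.4] [544.  207.9]
   home [532.6 171.6]
215
shim@20 [519.5 154.8] [50.8 79.4] 10.92 [313.8 210.9] [522.3 155.3]
shim@26 [520.7 155.1] [49.5 77.3] 10.92 [313.8 210.9] [523.4 155.6]
fenceE [581.  176.6] [16.7 64.6] -74.61 [295.9 101.5] [581.1 176.6]
   home [532.6 171.8]
fenceS [543.4 207.7] [14.7 34.6] 15.2 [230.2 158.6] [543.9 207.8]
   home [532.5 171.6]
225
shim@20 [519.6 155. ] [50.5 78.1] 10.95 [313.7 210.7] [522.3 155.4]
shim@26 [520.8 155.2] [49.2 76.1] 10.95 [313.7 210.7] [523.5 155.6]
fenceE [580.9 176.8] [16.2 64.1] -74.86 [295.9 101.7] [581.  176.6]
   home [532.5 172. ]
fenceS [543.4 207.7] [14.5 34.4] 15.31 [230.3 158.6] [543.9 207.8]
   home [532.5 171.6]
```

Call:
{"api": "play_rows", "payload": {
  "deltas": [
    [[0.72,0,0,-3,0,0,0],[0.72,0,0,-3,0,0,0],[0.72,0,0,-2.5,0,0,0],[0.72,0,0,-1,0,0,0],[0.72,0,0,0,0,0,0],[0.72,0,0,0,0,0,0]]
  ]
}}

```text
t: 4.0
ee_pos: [501.3, 151.6, 26.9]
ee_rot: [3.141, -0.003, 0.191]
ft_force: [0.5, -0.4, -0.6]
width: 0.718
```

Close gently.

Call:
{"api": "play_rows", "payload": {
  "deltas": [
    [[0.55,0,0,0,0,0,0],[0.5,0,0,0,0,0,0],[0.5,0,0,0,0,0,0],[0.5,0,0,0,0,0,0]]
  ],
  "force": 25
}}

```text
t: 4.5
ee_pos: [501.2, 151.8, 26.9]
ee_rot: [3.141, -0.002, 0.192]
ft_force: [-1.5, -1.3, 6.1]
width: 0.572
```

Run:
```python
from tips import *
c=cam("wrist"); tips(c); save(c,"wrist5.png"); print(arm.sense()["width"]*85)
```

```text
finger -1 inner y 2.4 tip z 17.3 18.1
finger 1 inner y 2.5 tip z 17.3 18.0
48.717444957971225
```

View pics/wrist5.png

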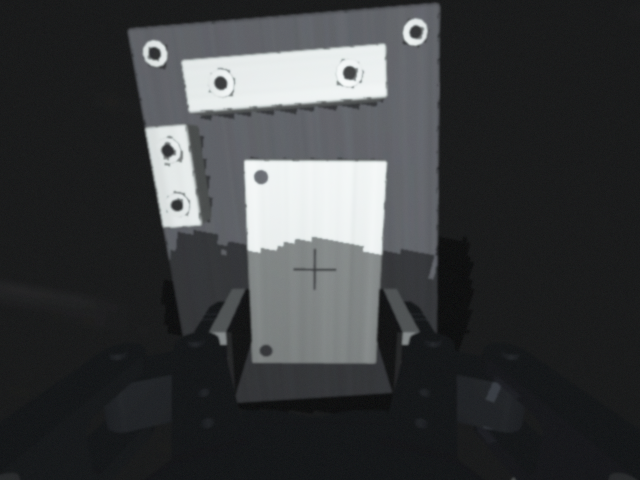

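Call:
{"api": "play_rows", "payload": {
  "deltas": [
    [[0.5,0,0,0.1,0,0,0],[0.5,0.38,0.38,0,0,0,1.5],[0.5,0.38,0.38,0,0,0,1.5],[0.5,0.37,0.37,0,0,0,1.3],[0.5,0,0,0,0,0,0],[0.5,0,0,0,0,0,0]]
  ]
}}

```text
t: 5.3
ee_pos: [512.0, 163.3, 26.9]
ee_rot: [-3.141, -0.002, 0.267]
ft_force: [0.6, 0.8, 4.3]
width: 0.572
```

Run:
```python
from tips import *
c=cam("wrist"); save(c,"wrist6.png"); print(arm.sense()["width"]*85)
```

```text
49.05575318450528
```

View pics/wrist6.png

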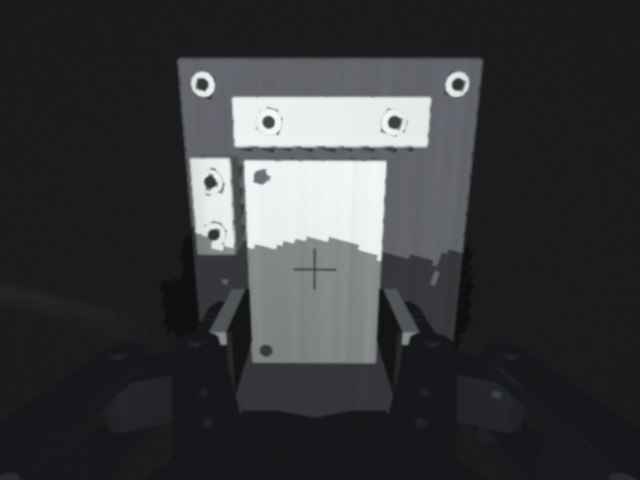

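Call:
{"api": "play_rows", "payload": {
  "deltas": [
    [[0.5,0.1,0.03,0,0,0,0],[0.5,0.1,0.03,0,0,0,0],[0.5,0.1,0.03,0,0,0,0],[0.5,0,0,0,0,0,0]]
  ]
}}

```text
t: 5.85
ee_pos: [512.2, 163.4, 26.8]
ee_rot: [-3.142, 0.005, 0.267]
ft_force: [-9.9, -3.5, 18.1]
width: 0.573
```

Call:
{"api": "play_rows", "payload": {
  "deltas": [
    [[0.5,0.1,0.03,0,0,0,0],[0.5,0,0,0,0,0,0]]
  ]
}}

```text
t: 6.1
ee_pos: [512.9, 163.6, 26.8]
ee_rot: [-3.142, 0.006, 0.267]
ft_force: [-10.9, -3.8, 19.3]
width: 0.573
```

Run:
```python
from tips import *
c=cam("wrist"); save(c,"wrist7.png"); s=arm.sense();print(s["ee_pos"],s["ee_rot"],s["ft_force"],s["joint_efforts"])
for t in(120,215): blockmeas(c,t)
```

```text
[512.87968655 163.57633037  26.80591859] [-3.14153527  0.00573903  0.26683358] [-11.58347722  -2.55745866  17.73492915] [-1.80659126e-01 -3.80965805e+01 -3.09128416e+01  3.86407664e-01
 -3.78311455e+00  1.96784713e-03]
shim@20 [530.9 168.7] [49.8 78.4] 14.85 [314.3 257. ] [535.1 169.7]
fenceE [581.  176.9] [15.8 63.4] -74.72 [330.8 124.2] [581.1 176.9]
   home [532.6 172.1]
fenceS [543.9 207.7] [14.  33.2] 15.37 [212.8 206.2] [545.2 207.9]
   home [533.  171.5]
fenceE [580.9 176.9] [14.3 62. ] -74.73 [330.7 124.2] [581.1 176.9]
   home [532.5 172.1]
```

View pics/wrist7.png

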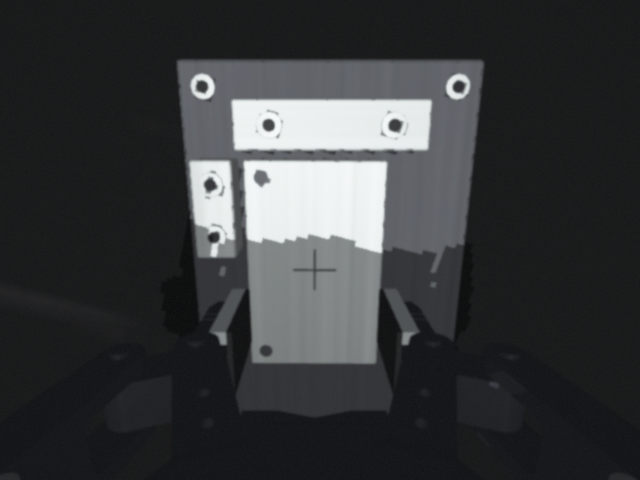

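Call:
{"api": "play_rows", "payload": {
  "deltas": [
    [[0.5,0,0,0.15,0,0,0],[0.5,0,0,0.05,0,0,0],[0.5,0,0,0,0,0,0],[0.5,0,0,0,0,0,0]]
  ]
}}

```text
t: 6.65
ee_pos: [515.0, 164.1, 27.9]
ee_rot: [-3.142, 0.001, 0.267]
ft_force: [-0.3, 0.7, -0.6]
width: 0.572
```

Call:
{"api": "play_rows", "payload": {
  "deltas": [
    [[0.5,0.1,0.03,0,0,0,0],[0.5,0,0,0,0,0,0]]
  ]
}}

```text
t: 6.9
ee_pos: [516.0, 164.4, 28.1]
ee_rot: [-3.142, 0.001, 0.267]
ft_force: [-1.3, -0.4, 0.1]
width: 0.57
```

Call:
{"api": "play_rows", "payload": {
  "deltas": [
    [[0.5,-0.03,0.1,0,0,0,0],[0.5,-0.03,0.1,0,0,0,0],[0.5,0,0,0,0,0,0]]
  ]
}}

```text
t: 7.28
ee_pos: [515.4, 166.5, 28.2]
ee_rot: [-3.142, 0.0, 0.267]
ft_force: [-1.0, -1.0, -0.6]
width: 0.575
```

Call:
{"api": "play_rows", "payload": {
  "deltas": [
    [[0.5,-0.03,0.1,0,0,0,0],[0.5,0,0,0,0,0,0]]
  ]
}}

```text
t: 7.52
ee_pos: [515.2, 167.1, 28.3]
ee_rot: [3.141, 0.0, 0.267]
ft_force: [-1.5, -3.5, -0.9]
width: 0.575
```

Call:
{"api": "play_rows", "payload": {
  "deltas": [
    [[0.5,-0.03,0.1,0,0,0,0],[0.5,0,0,0,0,0,0]]
  ]
}}

```text
t: 7.78
ee_pos: [515.2, 167.2, 28.3]
ee_rot: [3.14, 0.0, 0.267]
ft_force: [-0.4, -8.1, -0.7]
width: 0.574
```

Call:
{"api": "play_rows", "payload": {
  "deltas": [
    [[0.5,0.1,0.03,0,0,0,0],[0.5,0.05,0.01,0,0,0,0],[0.5,0,0,0,0,0,0]]
  ]
}}

```text
t: 8.15
ee_pos: [515.3, 167.3, 27.8]
ee_rot: [3.14, 0.004, 0.267]
ft_force: [-4.4, -9.6, 1.9]
width: 0.575
```

Run:
```python
from tips import *
c=cam("wrist"); save(c,"wrist8.png"); s=arm.sense();print(s["ee_pos"],s["ee_rot"],s["ft_force"])
for t in(120,): blockmeas(c,t)
```

```text
[515.30353467 167.23719885  27.83980814] [3.13982017 0.00374956 0.26665907] [-4.38403347 -9.43663252  2.06505878]
fenceS [544.1 207.8] [14.  32.8] 15.25 [222.6 215.2] [545.2 208. ]
   home [533.1 171.7]
```

View pics/wrist8.png

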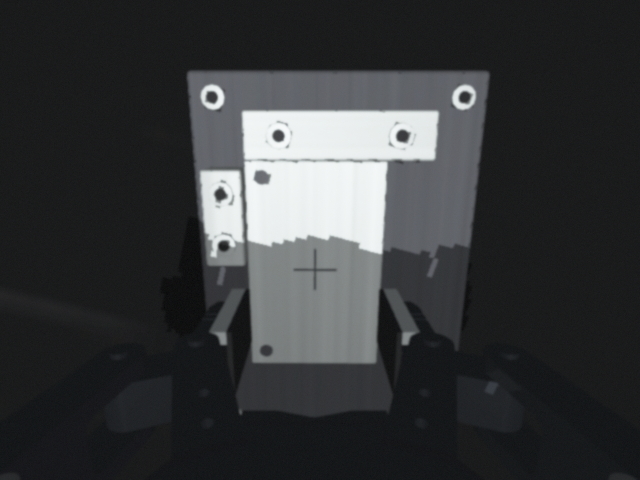

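Call:
{"api": "play_rows", "payload": {
  "deltas": [
    [[0.7,0,0,0,0,0,0],[0.7,0,0,0,0,0,0],[0.7,0,0,0.5,0,0,0],[0.7,0,0,4.5,0,0,0],[0.7,0,0,5,0,0,0],[0.7,-1.8,-5,0,0,0,-5.4],[0.7,-1.8,-5,0,0,0,-5.4],[0.7,-1.8,-5,0,0,0,-5.4],[0.7,-1.8,-5,0,0,0,-5.4],[0.7,-1.8,-5,0,0,0,-5.4],[0.7,-2.0,-5.4,0,0,0,-5.2],[0.7,0,0,0,0,0,0],[0.7,0,0,0,0,0,0]]
  ]
}}

```text
t: 9.82
ee_pos: [406.8, -135.1, 128.7]
ee_rot: [-3.141, -0.001, -0.296]
ft_force: [-0.1, 0.4, 0.4]
width: 0.7
```

Run:
```python
from tips import *
c=cam("wrist"); save(c,"wrist9.png"); s=arm.sense();print(s["ee_pos"],s["ee_rot"],s["ft_force"])
tips(c)
g=cv2.cvtColor(c["im"],cv2.COLOR_RGB2GRAY)
for t in(120,150):
  for r in rect((g>t).astype(np.uint8),c,6,(80,50,6)): print(r[0],r[1],r[2],r[3])
```

```text
[ 406.95530259 -134.43732008  128.55793686] [-3.14114065e+00 -5.59931458e-04 -2.94322902e-01] [ 0.06472982  0.23903945 -0.95952986]
finger -1 inner y 29.4 tip z 9.5 10.5
finger 1 inner y 29.8 tip z 9.3 11.1
[419.7350769   11.75336456] [51.8513069152832, 82.45874786376953] -19.819748 (105.08894059062429, 277.0373272923937)
[ 422.83572388 -142.30206299] [50.3160285949707, 79.63229370117188] -16.95388 (317.0730517934358, 207.98228470198296)
[419.7361145   11.71779251] [50.99534606933594, 81.386962890625] -19.725586 (105.14391981340226, 277.048540629137)
[ 422.89959717 -142.26783752] [49.97172927856445, 78.28866577148438] -16.964523 (317.6914925642724, 206.94013285969453)
```

View pics/wrist9.png

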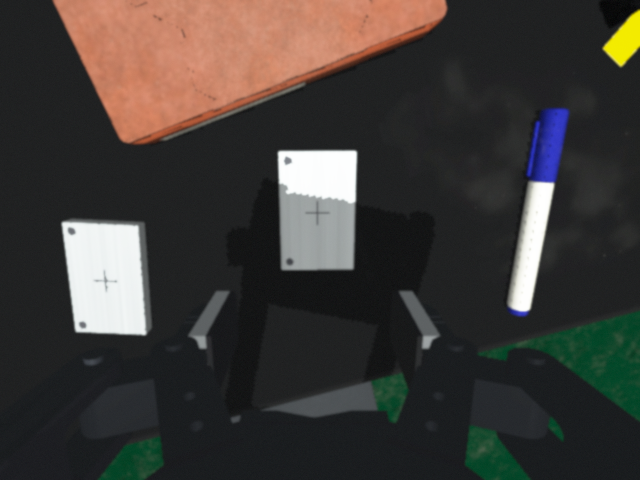

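Call:
{"api": "play_rows", "payload": {
  "deltas": [
    [[0.7,-0.12,-0.22,-3,0,0,0],[0.7,0,0,-4,0,0,0],[0.7,0,0,-3,0,0,0],[0.7,0,0,-1.2,0,0,0],[0.7,0,0,0,0,0,0],[0.55,0,0,0,0,0,0],[0.5,0,0,0,0,0,0],[0.5,0,0,0,0,0,0],[0.5,0,0,0,0,0,0]]
  ],
  "force": 30
}}

```text
t: 11.0
ee_pos: [407.0, -137.9, 18.2]
ee_rot: [3.141, -0.004, -0.296]
ft_force: [0.3, 2.1, 6.5]
width: 0.5
```

Call:
{"api": "play_rows", "payload": {
  "deltas": [
    [[0.7,0,0,0.3,0,0,0],[0.7,0,0,0,0,0,0],[0.7,0,0,-0.5,0,0,0],[0.7,0,0,-0.25,0,0,0],[0.7,0,0,0,0,0,0]]
  ]
}}

```text
t: 11.62
ee_pos: [404.8, -137.1, 11.2]
ee_rot: [-3.141, 0.001, -0.295]
ft_force: [0.5, 1.1, 0.7]
width: 0.697
```

Run:
```python
from tips import *
c=cam("wrist"); save(c,"wrist10.png"); s=arm.sense();print(s["ee_pos"],s["ee_rot"],s["ft_force"])
tips(c)
```

```text
[ 405.01926631 -137.19965142   11.44258442] [-3.14140558e+00  8.37473798e-04 -2.95403278e-01] [-0.4241121   0.52963619  0.53215955]
finger -1 inner y 2.7 tip z 13.7 14.6
finger 1 inner y 2.6 tip z 13.6 14.5
```

View pics/wrist10.png

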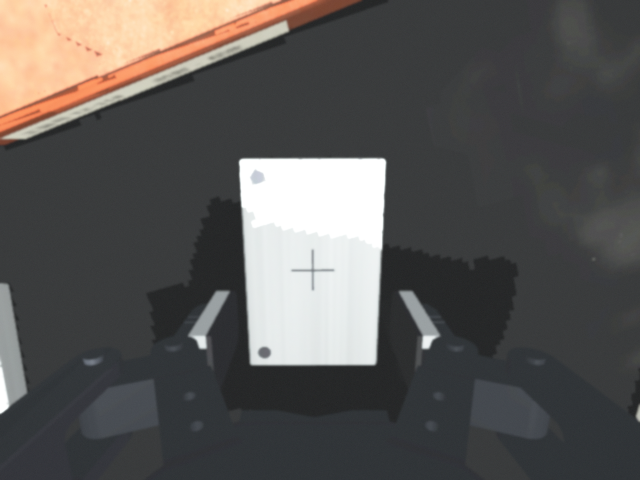

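Call:
{"api": "play_rows", "payload": {
  "deltas": [
    [[0.7,0,0,0.2,0,0,0],[0.6,0,0,0,0,0,0],[0.5,0,0,0,0,0,0],[0.5,0,0,0,0,0,0],[0.5,0,0,0,0,0,0],[0.5,0,0,0,0,0,0]]
  ]
}}

```text
t: 12.42
ee_pos: [405.6, -137.5, 14.4]
ee_rot: [3.142, -0.0, -0.295]
ft_force: [-1.6, 1.1, 5.6]
width: 0.57
```

Call:
{"api": "play_rows", "payload": {
  "deltas": [
    [[0.5,0,0,1,0,0,0],[0.5,0,0,4.5,0,0,0],[0.5,0,0,4.5,0,0,0],[0.5,1.8,5,0,0,0,5.4],[0.5,1.8,5,0,0,0,5.4],[0.5,1.8,5,0,0,0,5.4],[0.5,1.8,5,0,0,0,5.4],[0.5,1.8,5,0,0,0,5.4],[0.5,1.85,5.3,-1,0,0,5.2],[0.5,0,0,0,0,0,0],[0.5,0,0,0,0,0,0]]
  ]
}}

```text
t: 13.8
ee_pos: [513.4, 165.6, 103.8]
ee_rot: [3.141, 0.001, 0.267]
ft_force: [-0.2, 0.0, -0.4]
width: 0.566
```

Run:
```python
from tips import *
c=cam("wrist"); save(c,"wrist11.png"); s=arm.sense();print(s["ee_pos"],s["ee_rot"],s["ft_force"])
blockmeas(c,150)
```

```text
[513.52552033 165.00565773 103.97455737] [3.14124054e+00 3.86626113e-04 2.65987127e-01] [ 0.83482177  0.21474864 -1.11361641]
```

View pics/wrist11.png

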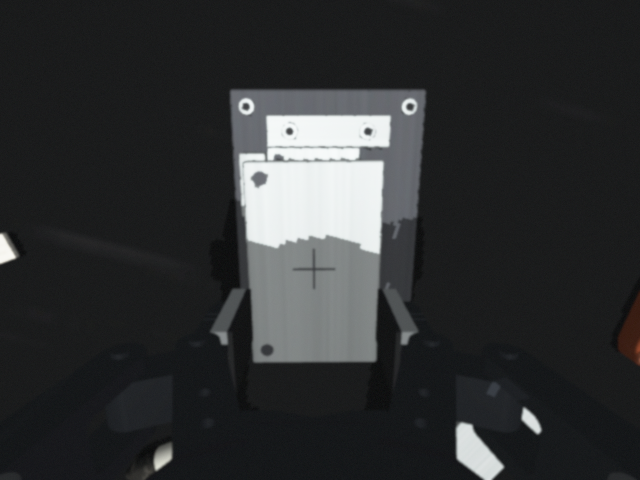

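Call:
{"api": "play_rows", "payload": {
  "deltas": [
    [[0.5,0.05,0.04,-3,0,0,0],[0.5,0,0,-2.5,0,0,0],[0.5,0,0,-1,0,0,0],[0.5,0,0,-0.2,0,0,0],[0.5,0,0,0,0,0,0]]
  ]
}}

```text
t: 14.48
ee_pos: [515.1, 165.8, 37.8]
ee_rot: [3.141, -0.001, 0.266]
ft_force: [0.1, -0.1, -0.3]
width: 0.567
```

Call:
{"api": "play_rows", "payload": {
  "deltas": [
    [[0.5,0,0,-0.1,0,0,0],[0.5,0,0,0,0,0,0]]
  ]
}}

```text
t: 14.72
ee_pos: [514.7, 166.2, 36.4]
ee_rot: [3.141, -0.001, 0.267]
ft_force: [-0.0, -0.3, 0.3]
width: 0.565
```

Call:
{"api": "play_rows", "payload": {
  "deltas": [
    [[0.5,0,0,-0.1,0,0,0],[0.5,0,0,0,0,0,0]]
  ]
}}

```text
t: 14.98
ee_pos: [514.2, 166.1, 34.8]
ee_rot: [-3.142, 0.0, 0.267]
ft_force: [-0.6, -0.2, 0.2]
width: 0.569
```

Call:
{"api": "play_rows", "payload": {
  "deltas": [
    [[0.5,0,0,-0.1,0,0,0],[0.5,0,0,0,0,0,0]]
  ]
}}

```text
t: 15.22
ee_pos: [514.4, 166.1, 34.4]
ee_rot: [-3.142, 0.0, 0.267]
ft_force: [-2.9, -0.7, 5.1]
width: 0.568
```

Call:
{"api": "play_rows", "payload": {
  "deltas": [
    [[0.5,0,0,-0.1,0,0,0],[0.5,0,0,0,0,0,0]]
  ]
}}

```text
t: 15.48
ee_pos: [514.4, 166.1, 34.3]
ee_rot: [3.142, 0.0, 0.267]
ft_force: [-6.6, -1.7, 13.4]
width: 0.565
```

Call:
{"api": "play_rows", "payload": {
  "deltas": [
    [[0.66,0,0,0.1,0,0,0],[0.66,0,0,0,0,0,0],[0.66,0,0,-0.4,0,0,0],[0.66,0,0,-0.3,0,0,0],[0.66,0,0,0,0,0,0]]
  ]
}}

```text
t: 16.1
ee_pos: [513.8, 166.0, 26.2]
ee_rot: [-3.142, 0.001, 0.267]
ft_force: [-0.5, -0.6, -0.1]
width: 0.659
```

Run:
```python
from tips import *
c=cam("wrist"); save(c,"wrist12.png"); s=arm.sense();print(s["ee_pos"],s["ee_rot"],s["ft_force"])
```

```text
[514.03252352 166.01305426  26.40877121] [-3.14149948e+00  7.36443550e-04  2.66582925e-01] [-0.03420529 -0.25855246  0.53645457]
```

View pics/wrist12.png

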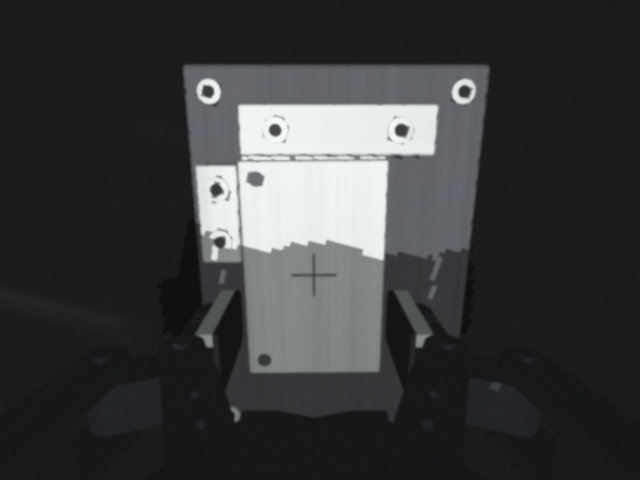

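Call:
{"api": "play_rows", "payload": {
  "deltas": [
    [[0.5,0,0,0.05,0,0,0],[0.5,0,0,0,0,0,0],[0.5,0,0,0,0,0,0],[0.5,0,0,0.05,0,0,0],[0.5,0,0,0,0,0,0]]
  ],
  "force": 30
}}

```text
t: 16.77
ee_pos: [514.2, 166.0, 27.8]
ee_rot: [3.142, 0.0, 0.267]
ft_force: [0.5, 0.1, -1.7]
width: 0.575
```

Call:
{"api": "play_rows", "payload": {
  "deltas": [
    [[0.5,0.1,0.03,0,0,0,0],[0.5,0.1,0.03,0,0,0,0],[0.5,0,0,0,0,0,0]]
  ]
}}

```text
t: 17.15
ee_pos: [514.3, 166.1, 27.1]
ee_rot: [-3.142, 0.005, 0.267]
ft_force: [-7.2, -2.5, 2.6]
width: 0.575
```

Call:
{"api": "play_rows", "payload": {
  "deltas": [
    [[0.5,-0.18,-0.05,0,0,0,0],[0.5,-0.03,0.1,0,0,0,0],[0.5,-0.03,0.1,0,0,0,0],[0.5,0,0,0,0,0,0]]
  ]
}}

```text
t: 17.65
ee_pos: [514.1, 166.5, 27.7]
ee_rot: [3.139, 0.001, 0.266]
ft_force: [-0.9, -8.0, -0.6]
width: 0.571
```

Call:
{"api": "play_rows", "payload": {
  "deltas": [
    [[0.5,-0.03,0.1,0,0,0,0],[0.5,0,0,0,0,0,0]]
  ]
}}

```text
t: 17.9
ee_pos: [514.0, 166.7, 27.7]
ee_rot: [3.138, 0.001, 0.266]
ft_force: [-0.4, -11.8, -0.6]
width: 0.574
```

Call:
{"api": "play_rows", "payload": {
  "deltas": [
    [[0.5,0.06,-0.2,0,0,0,0],[0.68,0,0,0,0,0,0],[0.68,0,0,0,0,0,0],[0.68,0,0,1.5,0,0,0],[0.3,-0.5,-0.1,2,0,0,0],[0,-1.6,-0.45,0,0,0,0],[0,-1.5,-0.43,0,0,0,0],[0,0,0,0,0,0,0],[0,0,0,0,0,0,0]]
  ]
}}

```text
t: 19.02
ee_pos: [479.3, 157.7, 63.8]
ee_rot: [3.141, -0.002, 0.267]
ft_force: [0.7, -0.1, -0.4]
width: -0.0
```

Run:
```python
from tips import *
c=cam("wrist"); save(c,"wrist13.png"); s=arm.sense();print(s["ee_pos"],s["ee_rot"],s["ft_force"],s["width"])
tips(c); blockmeas(c,150)
```

```text
[479.31513833 157.64053068  63.59592954] [ 3.14147813e+00 -1.76795513e-03  2.66707417e-01] [-0.25737131 -0.08418696 -0.41421341] 0.0011422686963172687
finger -1 inner y 2.0 tip z 11.6 12.5
finger 1 inner y 2.1 tip z 11.7 13.2
fenceE [580.7 176.7] [15.5 63.2] -74.73 [335.6  37. ] [580.7 176.9]
   home [532.3 171.9]
```

View pics/wrist13.png

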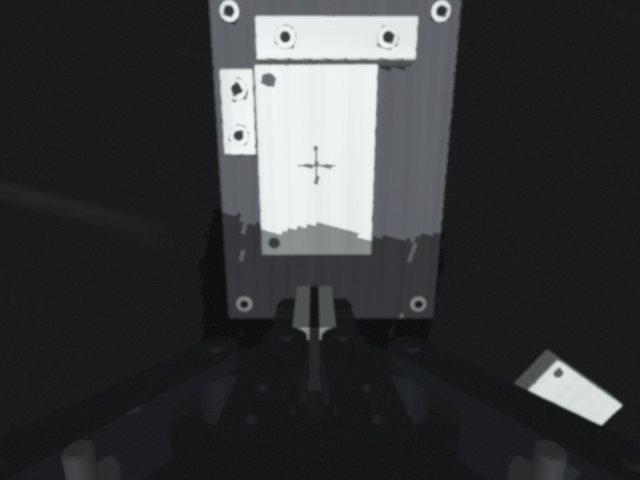

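Call:
{"api": "play_rows", "payload": {
  "deltas": [
    [[0,0,0,-2,0,0,0],[0,0,0,-1.5,0,0,0],[0,0,0,0,0,0,0],[0,0.29,0.08,0,0,0,0],[0,0.1,0.03,0,0,0,0],[0,0.1,0.03,0,0,0,0],[0,0,0,0,0,0,0]]
  ]
}}

```text
t: 19.95
ee_pos: [483.2, 158.8, 27.9]
ee_rot: [3.142, -0.0, 0.267]
ft_force: [-0.3, 0.0, -0.1]
width: 0.002
```

Call:
{"api": "play_rows", "payload": {
  "deltas": [
    [[0,0.1,0.03,0,0,0,0],[0,0.1,0.03,0,0,0,0],[0,0,0,0,0,0,0]]
  ]
}}

```text
t: 20.32
ee_pos: [484.2, 159.1, 27.6]
ee_rot: [-3.142, 0.002, 0.267]
ft_force: [-5.5, -1.2, 4.0]
width: 0.001
```

Call:
{"api": "play_rows", "payload": {
  "deltas": [
    [[0,0,0,0.1,0,0,0],[0,0.1,0.03,0,0,0,0],[0,0,0,0,0,0,0]]
  ]
}}

```text
t: 20.7
ee_pos: [484.2, 159.3, 27.7]
ee_rot: [-3.141, 0.004, 0.267]
ft_force: [-6.1, -0.9, 0.1]
width: 0.002
```

Run:
```python
from tips import *
c=cam("wrist"); save(c,"wrist14.png"); s=arm.sense();print(s["ee_pos"],s["ee_rot"],s["ft_force"],s["width"])
b=c["im"][:,:,::-1]; cv2.imwrite("pics/w14c.png",cv2.resize(b[0:320,180:480],None,fx=1.8,fy=1.8,interpolation=cv2.INTER_CUBIC))
```

```text
[484.19955568 159.26665057  27.66745958] [-3.14134415  0.00414846  0.2667426 ] [-5.97253978 -2.42494634 -0.3568114 ] 0.0003184151630039947
```

View pics/w14c.png

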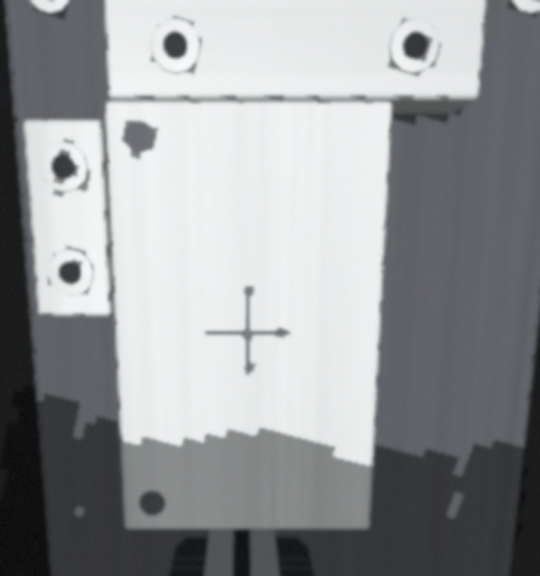

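Call:
{"api": "play_rows", "payload": {
  "deltas": [
    [[0,0.1,0.03,0,0,0,0],[0,0,0,0,0,0,0],[0,-0.9,-0.25,0,0,0,0],[0.2,0,0,3,0,0,0],[0.7,-1,-0.3,3,2.4,-8.7,0],[0.7,-1,-0.3,2,2.4,-8.7,0],[0.7,-1,-0.3,0,2.4,-8.7,0],[0.7,0,0,0,2.4,-8.7,0],[0.7,0,0,0,2.4,-8.7,0],[0.7,0,0,0,0,0,0],[0.7,0,0,0,0,0,0]]
  ]
}}

```text
t: 22.12
ee_pos: [468.5, 157.0, 110.6]
ee_rot: [-3.14, -0.766, 0.266]
ft_force: [-0.6, 0.3, -0.1]
width: 0.698
```

Run:
```python
from tips import *
c=cam("wrist"); save(c,"wrist15.png"); s=arm.sense();print(s["ee_pos"],s["ee_rot"],s["ft_force"],s["width"],s["joints"])
M=R.from_euler('xyz',s["ee_rot"]).as_matrix(); print(M.round(3)); tips(c)
np.savez("/tmp/wrist15.npz",**{k:c[k] for k in("im","z","f","cx","cy","P","M")})
for t in (130,160,190): blockmeas(c,t)
```

```text
[468.48986099 156.99378579 110.50710856] [-3.14008314 -0.76574316  0.26670345] [-0.4235551   0.12652489  0.06415448] 0.6970102414417292 [ 0.07550174 -0.41457108  2.57175834  0.5363068   0.26371498  0.91114309]
[[ 0.695  0.265  0.668]
 [ 0.19  -0.964  0.184]
 [ 0.693 -0.001 -0.721]]
finger -1 inner y 29.9 tip z 8.4 9.7
finger 1 inner y 29.2 tip z 8.5 9.6
fenceS [478.7 225.9] [13.1 36.7] -0.6 [207.6 318.1] [477.8 225.3]
   home [467.8 189.8]
fenceS [512.3 103.9] [12.5 36.1] 31.21 [420.  317.9] [511.1 103.8]
   home [501.3  67.8]
fenceS [478.8 225.8] [12.5 36.2] -0.57 [207.5 318. ] [477.8 225.3]
   home [467.9 189.7]
fenceS [512.1 103.8] [11.4 35.4] 31.31 [420.3 318.2] [511.  103.6]
   home [501.1  67.7]
fenceS [478.6 225.8] [11.6 35.4] -0.12 [207.5 318.2] [477.7 225.3]
   home [467.6 189.7]
```

View pics/wrist15.png

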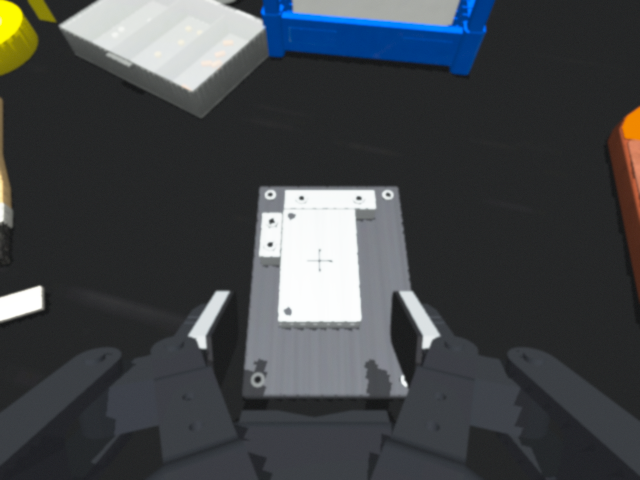

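```bash
cat > ik.py <<'E'
from h import *
from scipy.optimize import least_squares
D=78.6
data=[((236.9,-577.9,244.6),(0.2213,1.5276),-1.308,(0,0,-1)),((377.5,-55.1,295.9),(-.43382,2.03454),-.3533,(0,0,-1)),((506.3,20,294.7),(-.0943,1.76401),-.1159,(0,0,-1)),
((468.49,156.99,110.5),(-.41457,2.57176),.0755,(.668,.184,-.721))]
def rz(p,t,Lt):
    w=np.array(p)-Lt*np.array(t); return np.sqrt(max(w[0]**2+w[1]**2-D*D,1)),w[2],w
def res(x):
    r0,L1,L2,h,Lt=x; o=[]
    for p,(a,b),_,t in data:
        r,z,_w=rz(p,t,Lt); o+=[r0+L1*np.sin(a)+L2*np.sin(a+b)-r,h+L1*np.cos(a)+L2*np.cos(a+b)-z]
    return o
f=least_squares(res,[0,400,400,200,250]); X=f.x
def ik(p,t):
    r0,L1,L2,h,Lt=X; r,z,w=rz(p,t,Lt); r-=r0; z-=h
    d=np.hypot(r,z); c=(d*d-L1*L1-L2*L2)/(2*L1*L2)
    if abs(c)>1: return None
    j3=np.arccos(c); j2=np.arctan2(r,z)-np.arctan2(L2*np.sin(j3),L1+L2*np.cos(j3))
    j1=np.arctan2(w[1],w[0])-np.arcsin(D/np.hypot(w[0],w[1]))
    fo=np.array([np.cos(j1)*np.sin(j2+j3),np.sin(j1)*np.sin(j2+j3),np.cos(j2+j3)])
    j5=np.arccos(np.clip(fo@np.array(t),-1,1)); return np.round([j1,j2,j3,j5],3)
if __name__=="__main__":
    print(X.round(1),np.round(f.fun,1))
    for p,_,_,t in data: print(ik(p,t))
    for th in(25,30,35,40,45,50):
        s,c=np.sin(np.radians(th)),np.cos(np.radians(th))
        def T(y): y=np.radians(y); return (s*np.cos(y),s*np.sin(y),-c)
        print(th,"block",ik((509,165,28),T(15.3)),"lift",ik((509,165,75),T(15.3)),"stand",ik((577,-139.5,40),T(3.3)),"y0",ik((577,-139.5,40),T(-13)),"barrel",ik((590,-139,178),T(3)),ik((500,-139,178),T(3)))
E
python3 ik.py
```

```text
[ 36.9 396.7 503.3 221.  271.6] [-0.2  2.6 -0.  -1.7 -0.1 -0.1  0.3 -0.8]
[-1.308  0.223  1.531  1.388]
[-0.352 -0.434  2.031  1.544]
[-0.116 -0.094  1.764  1.472]
[ 0.097 -0.418  2.572  0.258]
25 block [0.138 0.02  2.301 0.39 ] lift [ 0.138 -0.08   2.277  0.513] stand [-0.469  0.149  2.129  0.522] y0 [-0.405  0.135  2.145  0.437] barrel [-0.455 -0.028  1.993  0.81 ] [-0.552 -0.262  2.199  0.865]
30 block [ 0.131 -0.007  2.359  0.278] lift [ 0.131 -0.116  2.337  0.406] stand [-0.492  0.126  2.184  0.454] y0 [-0.413  0.109  2.204  0.326] barrel [-0.477 -0.067  2.054  0.73 ] [-0.583 -0.308  2.256  0.804]
35 block [ 0.124 -0.025  2.413  0.169] lift [ 0.124 -0.145  2.395  0.297] stand [-0.516  0.111  2.236  0.408] y0 [-0.421  0.09   2.26   0.22 ] barrel [-0.499 -0.101  2.114  0.657] [-0.615 -0.349  2.314  0.752]
40 block [ 0.116 -0.034  2.464  0.098] lift [ 0.116 -0.166  2.45   0.192] stand [-0.54   0.104  2.285  0.396] y0 [-0.43   0.08   2.312  0.144] barrel [-0.521 -0.13   2.171  0.594] [-0.648 -0.384  2.369  0.71 ]
45 block [ 0.108 -0.029  2.51   0.163] lift [ 0.108 -0.177  2.501  0.118] stand [-0.564  0.108  2.328  0.425] y0 [-0.439  0.08   2.359  0.166] barrel [-0.544 -0.151  2.226  0.548] [-0.682 -0.413  2.423  0.683]
50 block [ 0.101 -0.01   2.55   0.293] lift [ 0.101 -0.174  2.548  0.16 ] stand [-0.588  0.124  2.366  0.49 ] y0 [-0.448  0.093  2.401  0.271] barrel [-0.566 -0.165  2.278  0.523] [-0.716 -0.433  2.475  0.672]
```

Call:
{"api": "play_rows", "payload": {
  "deltas": [
    [[0.68,0.4,0,0,-1.9,6.75,0],[0.68,0.4,0.04,-1.3,-1.9,6.75,0],[0.68,0.4,0.04,-1.3,0,0,0],[0.68,0.1,0,-1.3,0,0,0],[0.68,0,0,0,0,0,0],[0.68,0,0,0,0,0,0]]
  ]
}}

```text
t: 22.92
ee_pos: [481.7, 157.6, 71.9]
ee_rot: [3.141, -0.523, 0.267]
ft_force: [0.5, -0.3, -0.3]
width: 0.679
```

Run:
```python
from tips import *
c=cam("wrist"); save(c,"wrist16.png"); s=arm.sense();print(s["ee_pos"],np.degrees(s["ee_rot"]),s["ft_force"],s["width"],s["joints"])
for t in (150,190): blockmeas(c,t)
```

```text
[482.07968068 157.65509124  72.34529095] [179.93833652 -30.03347936  15.31106392] [-0.1116144  -0.81688378  0.3389542 ] 0.6841337796178206 [ 0.11132961 -0.17429447  2.3803389   0.18778675  0.42309161  1.26400061]
```

View pics/wrist16.png

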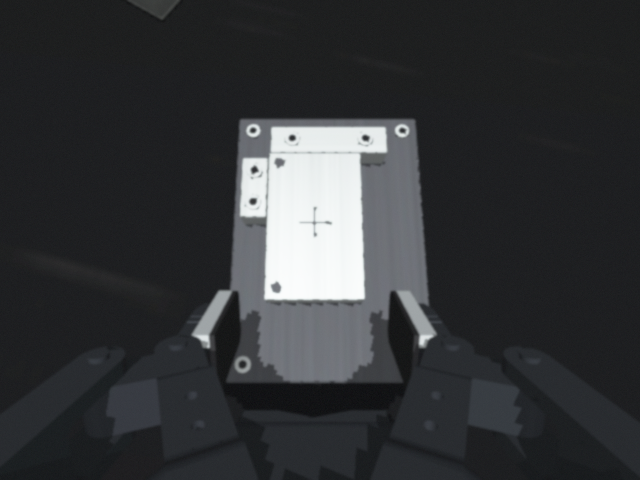

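Call:
{"api": "play_rows", "payload": {
  "deltas": [
    [[0.68,0.9,0.25,-1.6,0,0,0],[0.68,0.9,0.25,-1.6,0,0,0],[0.68,0.5,0.15,-0.8,0,0,0],[0.68,0.1,0.03,-0.35,0,0,0],[0.68,0,0,0,0,0,0],[0.68,0,0,0,0,0,0]]
  ]
}}

```text
t: 23.72
ee_pos: [506.4, 164.6, 29.2]
ee_rot: [3.141, -0.525, 0.267]
ft_force: [-0.3, 0.2, 0.4]
width: 0.679
```

Run:
```python
from tips import *
c=cam("wrist"); save(c,"wrist17.png"); s=arm.sense();print(s["ee_pos"],np.degrees(s["ee_rot"]),s["ft_force"],s["width"],s["joints"])
```

```text
[506.46624108 164.59809913  29.27847315] [179.94034465 -30.08578389  15.32023684] [ 0.37270584  0.11026546 -0.2149908 ] 0.6780973686595542 [0.12264665 0.01132079 2.32305707 0.24763799 0.2950449  1.20800135]
```

View pics/wrist17.png

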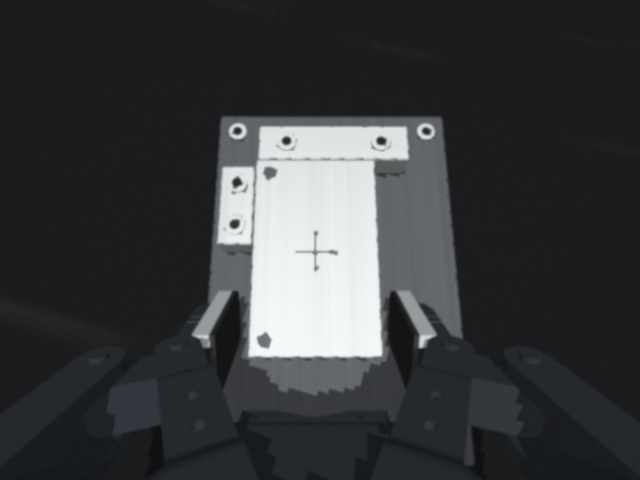

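Call:
{"api": "play_rows", "payload": {
  "deltas": [
    [[0.68,0,0,-0.15,0,0,0],[0.6,0,0,0,0,0,0],[0.5,0,0,0,0,0,0],[0.5,0,0,0,0,0,0],[0.5,0,0,0,0,0,0]]
  ],
  "force": 70
}}

```text
t: 24.4
ee_pos: [506.0, 164.5, 27.6]
ee_rot: [3.141, -0.524, 0.267]
ft_force: [-10.4, -4.1, 12.2]
width: 0.564
```

Run:
```python
from tips import *
c=cam("wrist"); save(c,"wrist18.png"); s=arm.sense();print(s["ee_pos"],np.degrees(s["ee_rot"]),s["ft_force"],s["width"],s["joints"])
```

```text
[506.10259961 164.47773984  27.64678314] [179.94866719 -30.03346861  15.32381052] [-10.06569145  -4.04822754  13.3097277 ] 0.5671036546975899 [0.12238733 0.01512813 2.32333454 0.25083563 0.29204834 1.20436965]
```

View pics/wrist18.png

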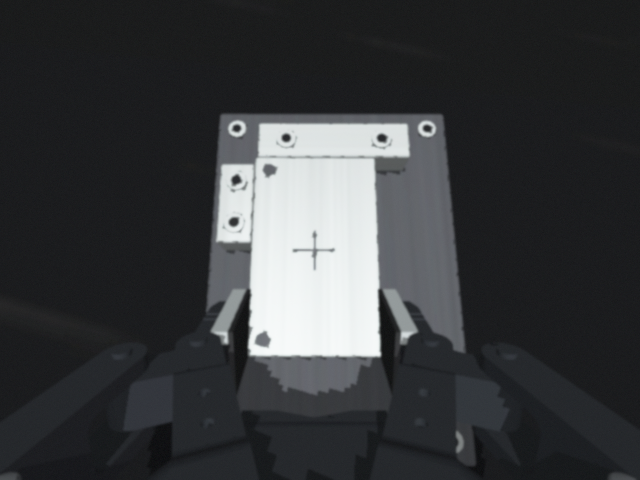

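Call:
{"api": "play_rows", "payload": {
  "deltas": [
    [[0.5,-0.1,-0.03,0.15,0,0,0],[0.5,-0.1,-0.03,0.3,0,0,0],[0.5,-0.1,-0.03,1,0,0,0],[0.5,0,0,2,0,0,0],[0.5,0,0,2.5,0,0,0],[0.5,0,0,0,0,0,0],[0.5,0,0,0,0,0,0]]
  ]
}}

```text
t: 25.32
ee_pos: [502.8, 163.6, 86.3]
ee_rot: [3.141, -0.524, 0.267]
ft_force: [-0.3, 0.5, -2.1]
width: 0.563
```

Run:
```python
from tips import *
c=cam("wrist"); save(c,"wrist19.png"); s=arm.sense();print(s["ee_pos"],np.degrees(s["ee_rot"]),s["ft_force"],s["width"],s["joints"])
c=cam("side"); save(c,"side19.png"); b=c["im"][:,:,::-1]
cv2.imwrite("pics/s19c.png",cv2.resize(b[190:330,230:400],None,fx=4,fy=4,interpolation=cv2.INTER_CUBIC))
```

```text
[502.38776325 163.59611     85.61087151] [179.96514224 -29.93774646  15.31297926] [ 0.45809659  0.0510465  -2.16097627] 0.5618022953291343 [ 0.12123422 -0.14472821  2.32281043  0.16600563  0.45094251  1.29436396]
```

View pics/wrist19.png

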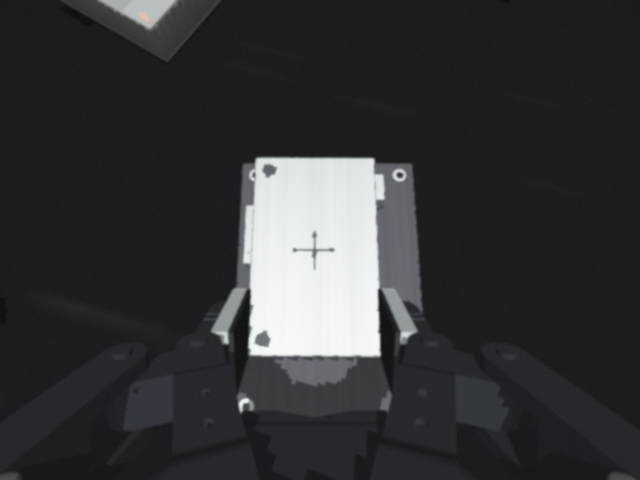

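View pics/s19c.png

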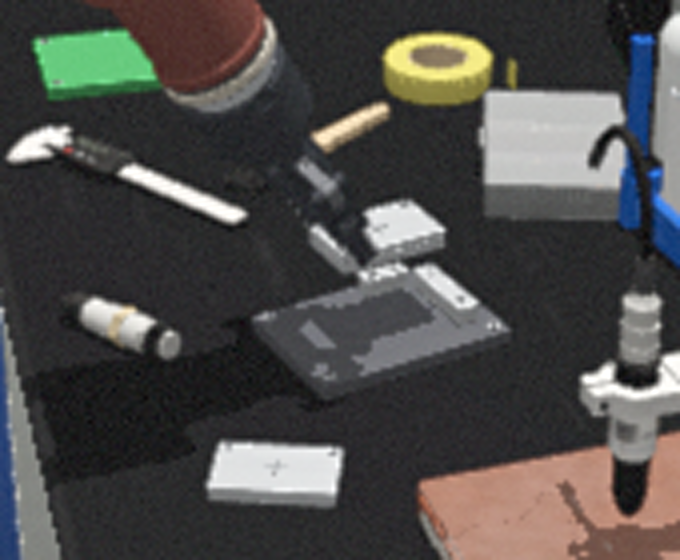

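Call:
{"api": "play_rows", "payload": {
  "deltas": [
    [[0.5,-0.5,-1.5,0,0,0,-1],[0.5,-0.5,-3,0,0,0,-1.5],[0.5,-0.5,-4,0,0,0,-1.5],[0.5,-0.3,-4,0,0,0,-1.5],[0.5,0,-4,0,0,0,-1.5],[0.5,0,-4,0,0,0,-1.5],[0.5,0.2,-4,0,0,0,-1.5],[0.5,0.4,-3.5,0,0,0,-1],[0.5,0.4,-2,0,0,0,-1],[0.5,0,-0.8,0,0,0,0],[0.5,0,0,0,0,0,0],[0.5,0,0,0,0,0,0]]
  ]
}}

```text
t: 26.92
ee_pos: [494.9, -143.1, 86.3]
ee_rot: [-3.142, -0.523, 0.059]
ft_force: [0.9, 0.7, -1.4]
width: 0.563
```

Run:
```python
from tips import *
c=cam("wrist"); save(c,"wrist20.png"); s=arm.sense();print(s["ee_pos"],np.degrees(s["ee_rot"]),s["ft_force"],s["width"],s["joints"])
np.savez("/tmp/wrist20.npz",**{k:c[k] for k in("im","z","f","cx","cy","P","M")})
X=cloud(c).reshape(-1,3)
sel=(abs(X[:,0]-601)<40)&(abs(X[:,1]+137)<40)&(X[:,2]>30); P=X[sel]
for z0,z1,r in((40,76,12),(76,98,13.5),(160,200,10.5)):
    Q=P[(P[:,2]>z0)&(P[:,2]<z1)]
    if len(Q)<10: print(z0,len(Q)); continue
    from scipy.optimize import least_squares
    f=least_squares(lambda p:np.hypot(Q[:,0]-p[0],Q[:,1]-p[1])-r,[601,-137],loss="soft_l1")
    print(z0,len(Q),f.x.round(1),Q.min(0).round(0),Q.max(0).round(0))
c=cam("side"); save(c,"side20.png"); b=c["im"][:,:,::-1]
cv2.imwrite("pics/s20c.png",cv2.resize(b[200:390,230:470],None,fx=3.2,fy=3.2,interpolation=cv2.INTER_CUBIC))
```

```text
[ 494.99114268 -143.12032039   86.37000723] [179.98981118 -30.00358134   3.38075266] [ 0.07487717 -0.28073219 -1.24315591] 0.559857382698926 [-0.64188426 -0.14789493  2.32415517  0.57770899  0.63138831  0.45537344]
40 912 [ 602.3 -138.2] [ 589. -149.   46.] [ 601. -128.   76.]
76 1468 [ 601.5 -138.9] [ 561. -164.   76.] [ 600. -120.   98.]
160 0
```

View pics/wrist20.png

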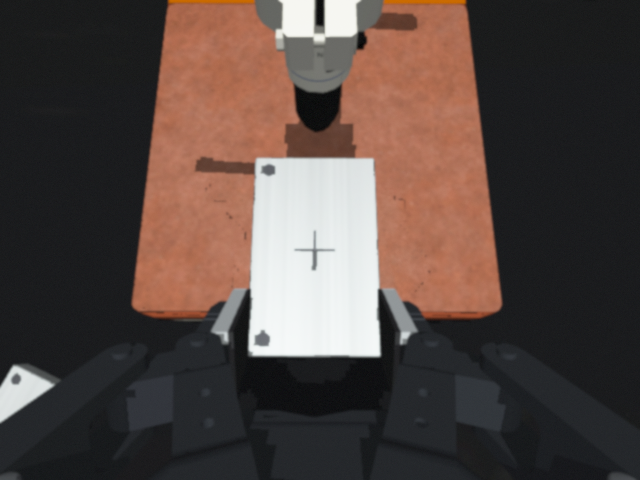

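View pics/s20c.png

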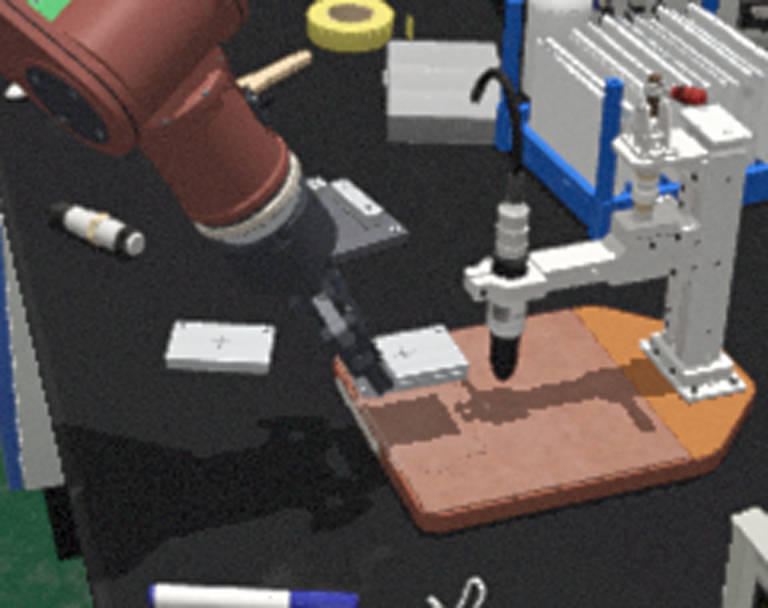

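Run:
```python
from meas import *
c=load("/tmp/wrist20.npz"); g=cv2.cvtColor(c["im"],cv2.COLOR_RGB2GRAY)
m=(g>190).astype(np.uint8); m[:150]=0; m[:,:245]=0;m[:,385:]=0
tcp=np.array([495.,-143.1])
for h in(83,84.7,86):
  for r in rect(m,c,h,(80,50,9)): print(h,r[0],r[1],r[2],r[0]-tcp)
  print(plane(c,[(314,250)],h)[0,:2]-tcp)
# tip blackness
X=cloud(c)
for v in range(95,136,4):
    row=np.nonzero(g[v,270:370]<40)[0]+270
    if len(row): print(v,row.min(),row.max(),X[v,(row.min()+row.max())//2].round(1))
# tip bottom ray on vertical line at x=590 (front of tip)
```

```text
83 [ 522.21118164 -141.66148376] [49.17060852050781, 78.97196197509766] 3.2280807 [27.21118164  1.43851624]
[27.21903881  1.54311252]
84.7 [ 521.80773926 -141.68377686] [48.600791931152344, 78.0567855834961] 3.2280807 [26.80773926  1.41622314]
[26.81554154  1.51960764]
86 [ 521.49920654 -141.70080566] [48.16506576538086, 77.3569564819336] 3.2280807 [26.49920654  1.39919434]
[26.50698481  1.50163332]
95 296 339 [ 588.4 -139.    87.9]
99 296 339 [ 589.5 -138.9   83.6]
103 297 338 [ 590.4 -138.9   79.4]
107 297 338 [ 589.4 -139.    77.8]
111 297 337 [ 590.2 -139.    73.5]
115 299 335 [ 590.1 -139.    70.5]
119 301 333 [ 589.3 -139.1   68.4]
123 304 330 [ 590.2 -139.    63.5]
127 307 327 [ 589.9 -139.1   60.4]
131 314 318 [ 593.4 -138.4   50.7]
```

Call:
{"api": "play_rows", "payload": {
  "deltas": [
    [[0.5,0,0,-1.5,0,0,0],[0.5,0,0,-1.6,0,0,0],[0.5,0.5,0,-1,0,0,0],[0.5,1,0.1,-0.4,0,0,0],[0.5,0.7,0,0,0,0,0],[0.5,0,0,0,0,0,0],[0.5,0,0,0,0,0,0]]
  ]
}}

```text
t: 27.9
ee_pos: [517.5, -143.3, 42.0]
ee_rot: [3.14, -0.525, 0.059]
ft_force: [-0.2, -0.0, -1.9]
width: 0.564
```

Run:
```python
from meas import *
c=cam("wrist"); save(c,"wrist21.png"); s=arm.sense();print(s["ee_pos"],np.degrees(s["ee_rot"]),s["ft_force"],s["width"],s["joints"])
c=cam("side"); b=c["im"][:,:,::-1]
cv2.imwrite("pics/s21c.png",cv2.resize(b[240:360,310:460],None,fx=5,fy=5,interpolation=cv2.INTER_CUBIC))
```

```text
[ 517.30830661 -143.30843158   41.97415676] [179.93296734 -30.05163548   3.33595691] [ 0.30890365 -0.28759079 -2.01523664] 0.5597626327988157 [-0.60652355  0.01618062  2.28323205  0.67741966  0.51367518  0.36381615]
```

View pics/wrist21.png

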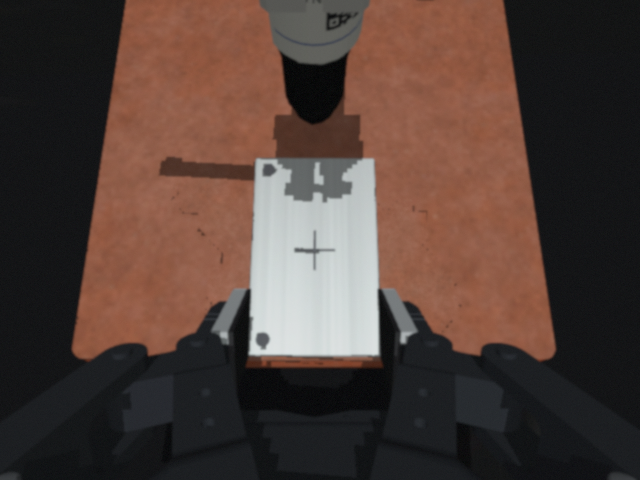

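View pics/s21c.png

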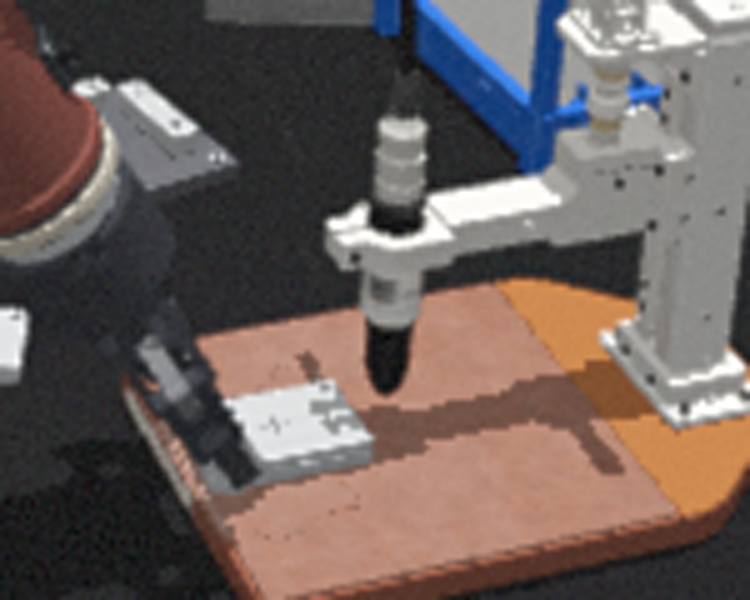

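Call:
{"api": "play_rows", "payload": {
  "deltas": [
    [[0.5,0.3,0.02,-0.15,0,0,0],[0.5,1,0.05,0,0,0,0],[0.5,1,0.05,0,0,0,0],[0.5,0,0,0,0,0,0]]
  ]
}}

```text
t: 28.5
ee_pos: [541.3, -142.2, 40.5]
ee_rot: [3.14, -0.525, 0.059]
ft_force: [0.1, -0.4, -1.7]
width: 0.564
```

Call:
{"api": "play_rows", "payload": {
  "deltas": [
    [[0.5,1,0.05,0,0,0,0],[0.5,1,0.06,0,0,0,0],[0.5,0.8,0.05,0,0,0,0],[0.5,0.4,0.03,0,0,0,0],[0.5,0,0,0,0,0,0],[0.5,0,0,0,0,0,0]]
  ]
}}

```text
t: 29.25
ee_pos: [572.0, -140.1, 40.0]
ee_rot: [3.141, -0.524, 0.058]
ft_force: [-0.5, 0.3, -2.3]
width: 0.563
```

Run:
```python
from meas import *
c=cam("wrist"); save(c,"wrist22.png"); s=arm.sense();print(s["ee_pos"],np.degrees(s["ee_rot"]),s["ft_force"],s["width"],s["joints"])
c=cam("side"); b=c["im"][:,:,::-1]
cv2.imwrite("pics/s22c.png",cv2.resize(b[240:360,310:460],None,fx=5,fy=5,interpolation=cv2.INTER_CUBIC))
```

```text
[ 571.94289256 -140.16155399   40.03112365] [179.96336247 -30.01618584   3.30170079] [ 0.66061044  0.93881908 -1.59925941] 0.560038962364802 [-0.52754926  0.13520957  2.15924265  0.6372407   0.48194363  0.46946866]
```

View pics/wrist22.png

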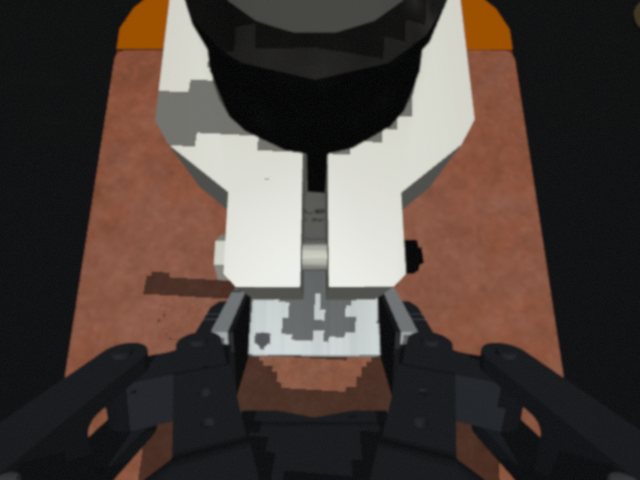

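View pics/s22c.png

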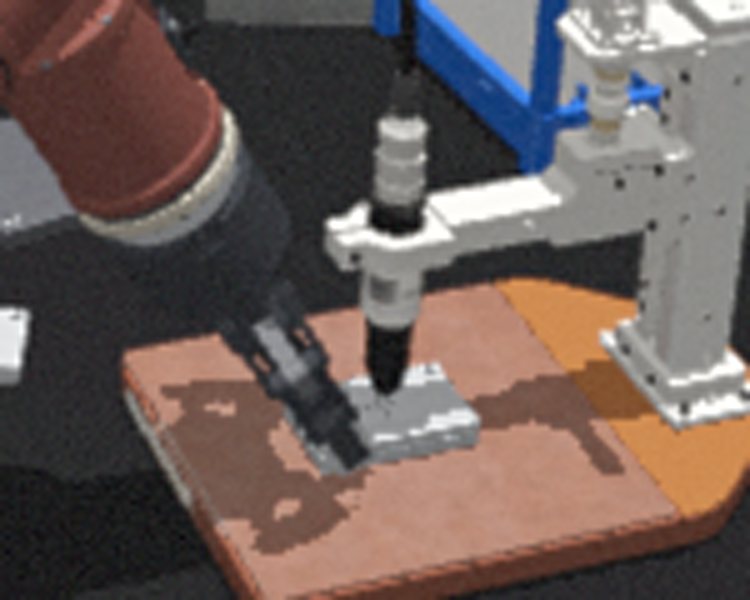

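Call:
{"api": "play_rows", "payload": {
  "deltas": [
    [[0.5,0.1,0,0,0,0,0],[0.5,0.1,0.01,0,0,0,0],[0.5,0,0,-0.1,0,0,0],[0.5,0,0,0,0,0,0]]
  ]
}}

```text
t: 29.85
ee_pos: [574.3, -140.2, 39.2]
ee_rot: [3.141, -0.524, 0.058]
ft_force: [0.3, -0.3, -0.7]
width: 0.564
```

Call:
{"api": "play_rows", "payload": {
  "deltas": [
    [[0.5,0,0,-0.1,0,0,0],[0.5,0,0,0,0,0,0]]
  ]
}}

```text
t: 30.1
ee_pos: [574.8, -140.3, 39.1]
ee_rot: [3.14, -0.525, 0.058]
ft_force: [-3.5, 0.7, 5.8]
width: 0.563
```

Call:
{"api": "play_rows", "payload": {
  "deltas": [
    [[0.5,0,0,-0.05,0,0,0],[0.5,0,0,0,0,0,0]]
  ]
}}

```text
t: 30.35
ee_pos: [575.0, -140.4, 39.1]
ee_rot: [3.14, -0.526, 0.059]
ft_force: [-7.5, 1.6, 10.1]
width: 0.564
```

Call:
{"api": "play_rows", "payload": {
  "deltas": [
    [[0.5,0,0,0.05,0,0,0],[0.64,0,0,0,0,0,0],[0.7,0,0,0,0,0,0],[0.7,0,0,0,0,0,0],[0.7,-1,-0.06,0.1,0,0,0],[0.7,-2.5,-0.15,0.1,0,0,0],[0.7,-3,-0.18,0.2,0,0,0],[0.7,-3,-0.18,1,0,0,0],[0.7,0,0,0,0,0,0],[0.7,0,0,0,0,0,0]]
  ]
}}

```text
t: 31.6
ee_pos: [479.6, -146.3, 52.6]
ee_rot: [3.14, -0.525, 0.057]
ft_force: [-0.1, -0.9, 0.9]
width: 0.701
```

Run:
```python
from meas import *
c=cam("wrist"); save(c,"wrist23.png"); s=arm.sense();print(s["ee_pos"],np.degrees(s["ee_rot"]),s["ft_force"],s["width"],s["joints"])
np.savez("/tmp/wrist23.npz",**{k:c[k] for k in("im","z","f","cx","cy","P","M")})
c=cam("side"); b=c["im"][:,:,::-1]
np.savez("/tmp/side23.npz",**{k:c[k] for k in("im","z","f","cx","cy","P","M")})
cv2.imwrite("pics/s23c.png",cv2.resize(b[240:360,310:460],None,fx=5,fy=5,interpolation=cv2.INTER_CUBIC))
```

```text
[ 479.81443806 -146.20379753   52.5385047 ] [179.91032106 -30.07821307   3.31530519] [ 0.29658128 -0.54888487 -1.13524686] 0.7003725700323561 [-0.67440772 -0.09786079  2.36465081  0.66657002  0.57048898  0.32514595]
```

View pics/wrist23.png

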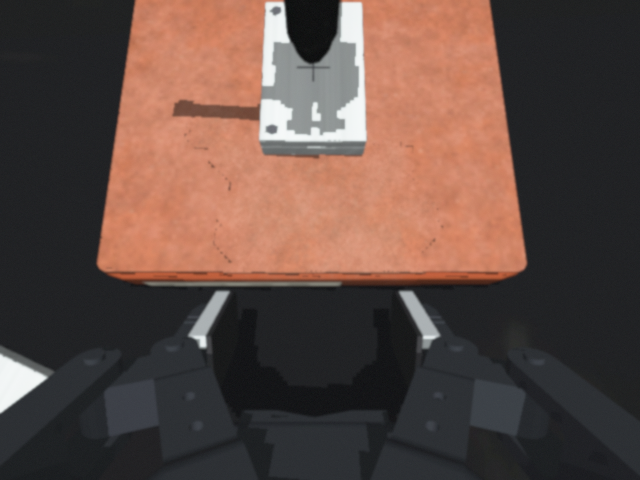

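View pics/s23c.png

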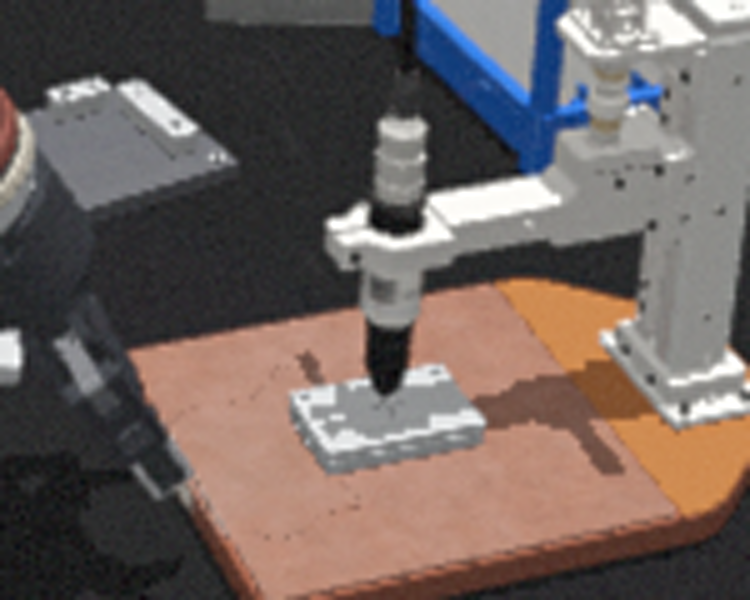

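Run:
```python
from meas import *
c=load("/tmp/wrist23.npz"); g=cv2.cvtColor(c["im"],cv2.COLOR_RGB2GRAY)
print("cross",plane(c,[(313,67.5)],37)[0])
fl=plane(c,[(261,141),(366,141)],37);print(fl, fl.mean(0)+40*np.array([.998,.058,0]))
X=cloud(c); P=X.reshape(-1,3); P=P[(abs(P[:,0]-601)<40)&(abs(P[:,1]+137)<25)&(P[:,2]>44)]
print(len(P),P.min(0),P.max(0), np.median(P[P[:,0]<592],0))
for v in(10,30,50,60):
    row=np.nonzero(g[v,270:355]<40)[0]+270; print(v,row.min(),row.max(),X[v,(row.min()+row.max())//2].round(1))
cv2.imwrite("pics/w23c.png",cv2.resize(c["im"][0:170,230:400,::-1],None,fx=3.4,fy=3.4,interpolation=cv2.INTER_CUBIC))
```

```text
cross [ 600.76471634 -139.06801359   37.        ]
[[ 559.85877799 -117.49695725   37.        ]
 [ 562.6065856  -165.61074748   37.        ]] [ 601.1526818  -139.23385237   37.        ]
2828 [ 588.15174954 -149.26814997   44.65104395] [ 601.03387695 -127.33142035   86.51369318] [ 590.51214716 -138.53016773   73.17182356]
10 287 337 [ 590.1 -139.3   80.7]
30 289 335 [ 590.9 -139.3   70.6]
50 297 326 [ 588.9 -138.9   62.1]
60 306 318 [ 593.9 -139.    50.2]
```

View pics/w23c.png

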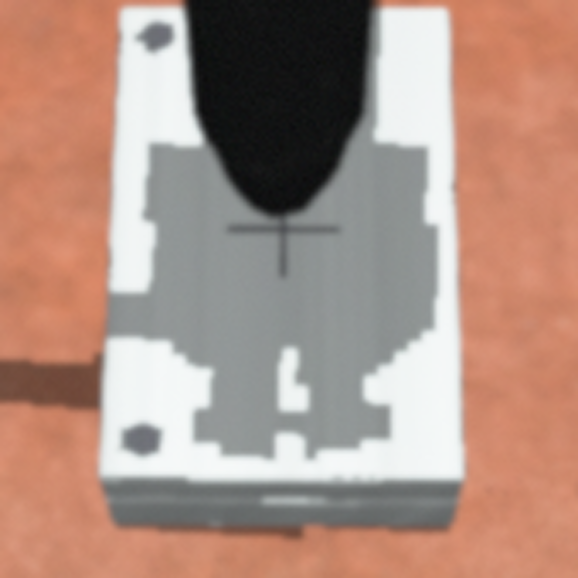

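Run:
```python
from ik import *
ax=np.array([602,-138.8,177])
for th in(45,55,60,65,70,75,80,90):
    s,c=np.sin(np.radians(th)),np.cos(np.radians(th)); y=np.radians(3.3); t=np.array([s*np.cos(y),s*np.sin(y),-c])
    print(th,[ (d,ik(ax-t*d,t)) for d in (3,60,100)])
# cross-section of the probe upper part from depth
c=load("/tmp/side2.npz"); X=cloud(c).reshape(-1,3); P=X[(abs(X[:,0]-590)<60)&(abs(X[:,1]+139)<18)&(X[:,2]>95)]
for z in range(95,250,6):
    q=P[(P[:,2]>=z)&(P[:,2]<z+6)]
    if len(q): print(z,len(q),q.min(0).round(0),q.max(0).round(0))
```

```text
45 [(3, array([-0.534, -0.126,  2.201,  0.544])), (60, array([-0.591, -0.288,  2.246,  0.662])), (100, array([-0.638, -0.398,  2.265,  0.759]))]
55 [(3, array([-0.577, -0.143,  2.302,  0.521])), (60, array([-0.654, -0.33 ,  2.373,  0.621])), (100, array([-0.719, -0.464,  2.412,  0.715]))]
60 [(3, array([-0.596, -0.137,  2.345,  0.555])), (60, array([-0.683, -0.332,  2.43 ,  0.637])), (100, array([-0.758, -0.477,  2.479,  0.725]))]
65 [(3, array([-0.614, -0.118,  2.383,  0.617])), (60, array([-0.71 , -0.318,  2.48 ,  0.681])), (100, array([-0.794, -0.471,  2.54 ,  0.758]))]
70 [(3, array([-0.63 , -0.087,  2.413,  0.703])), (60, array([-0.734, -0.285,  2.523,  0.752])), (100, array([-0.826, -0.442,  2.592,  0.815]))]
75 [(3, array([-0.642, -0.042,  2.437,  0.807])), (60, array([-0.754, -0.231,  2.555,  0.847])), (100, array([-0.853, -0.384,  2.633,  0.897]))]
80 [(3, array([-0.652,  0.015,  2.451,  0.924])), (60, array([-0.769, -0.154,  2.576,  0.964])), (100, array([-0.873, -0.294,  2.66 ,  1.005]))]
90 [(3, array([-0.659,  0.163,  2.453,  1.183])), (60, array([-0.781,  0.056,  2.579,
[... 579 characters left out ...]
61 24 [ 591. -151.  161.] [ 612. -136.  167.]
167 17 [ 593. -149.  167.] [ 610. -141.  173.]
173 22 [ 590. -151.  173.] [ 612. -134.  179.]
179 24 [ 592. -150.  179.] [ 611. -138.  185.]
185 18 [ 592. -151.  186.] [ 609. -139.  191.]
191 25 [ 591. -150.  191.] [ 609. -132.  197.]
197 21 [ 594. -149.  197.] [ 609. -139.  203.]
203 12 [ 596. -146.  203.] [ 604. -138.  209.]
209 11 [ 596. -146.  209.] [ 607. -137.  215.]
215 12 [ 596. -148.  217.] [ 604. -136.  221.]
221 7 [ 599. -145.  221.] [ 605. -139.  227.]
227 7 [ 598. -145.  227.] [ 604. -139.  232.]
233 8 [ 598. -144.  234.] [ 606. -139.  239.]
239 10 [ 598. -142.  240.] [ 606. -135.  245.]
245 10 [ 599. -140.  245.] [ 607. -135.  251.]
```

Call:
{"api": "play_rows", "payload": {
  "deltas": [
    [[0.6,0,0,3,0,0,0],[0.5,0.3,0,4.2,0,0,0],[0.5,0.5,0,4.2,0,0,0],[0.5,1.2,0.1,4,0.3,-5,0],[0.5,1.6,0.1,0,0.5,-9,0],[0.5,1.8,0.1,0,0.5,-9,0],[0.5,1.6,0.1,0,0.4,-7,0],[0.5,0,0,0,0,0,0],[0.5,0,0,0,0,0,0]]
  ]
}}

```text
t: 32.83
ee_pos: [547.2, -140.4, 205.9]
ee_rot: [-3.138, -1.022, 0.06]
ft_force: [0.6, 0.1, -0.3]
width: 0.498
```

Run:
```python
from tips import *
c=cam("wrist"); save(c,"wrist24.png"); s=arm.sense();print(s["ee_pos"],np.degrees(s["ee_rot"]),s["ft_force"],s["width"],s["joints"]); tips(c)
c=cam("side"); b=c["im"][:,:,::-1]
cv2.imwrite("pics/s24c.png",cv2.resize(b[200:350,290:450],None,fx=4,fy=4,interpolation=cv2.INTER_CUBIC))
```

```text
[ 547.4585388  -140.60617647  206.68138379] [-179.95697342  -58.65342037    3.57112211] [ 0.06692694 -1.04037049 -0.60531054] 0.5020512396857285 [-0.77206849 -0.33623189  2.44706979  1.33590645  0.70907525 -0.2158454 ]
finger -1 inner y 21.3 tip z 11.2 12.3
finger 1 inner y 21.0 tip z 11.2 12.3
```

View pics/wrist24.png

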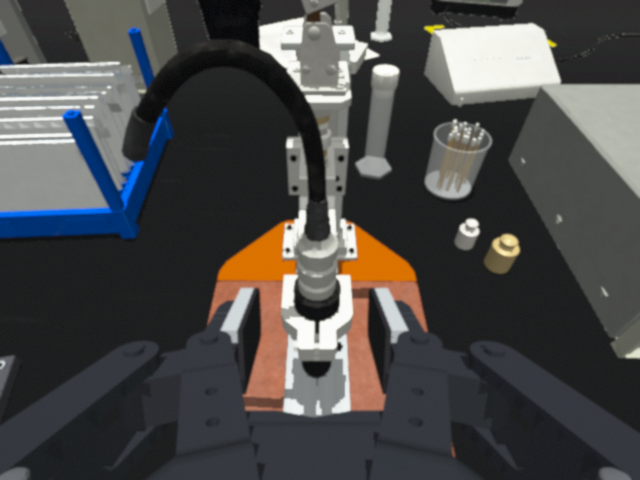

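View pics/s24c.png

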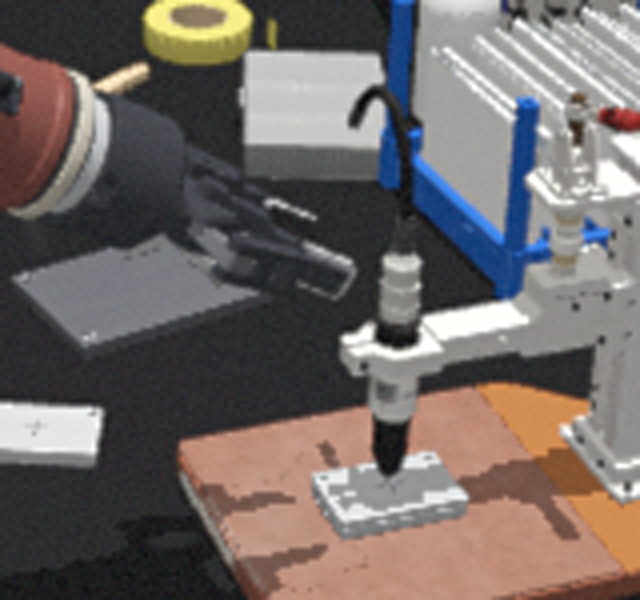

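Call:
{"api": "play_rows", "payload": {
  "deltas": [
    [[0.5,1.5,0.05,-0.8,0,0,0],[0.5,1.5,0.05,-0.8,0,0,0],[0.5,1.4,0.03,-0.8,0,0,0],[0.5,0.8,0.02,-0.4,0,0,0],[0.5,0,0,0,0,0,0],[0.5,0,0,0,0,0,0]]
  ]
}}

```text
t: 33.67
ee_pos: [599.0, -138.9, 178.4]
ee_rot: [-3.14, -1.026, 0.061]
ft_force: [-0.3, -0.4, 0.8]
width: 0.5
```

Run:
```python
from tips import *
c=cam("wrist"); save(c,"wrist25.png"); s=arm.sense();print(s["ee_pos"],np.degrees(s["ee_rot"]),s["ft_force"],s["width"],s["joints"])
c=cam("side"); b=c["im"][:,:,::-1]
cv2.imwrite("pics/s25c.png",cv2.resize(b[200:350,290:450],None,fx=4,fy=4,interpolation=cv2.INTER_CUBIC))
```

```text
[ 598.98058084 -139.04436568  178.47249949] [-179.92940485  -58.76882946    3.49066235] [ 0.15895271  0.09795586 -0.50815434] 0.5006394719195272 [-0.66581686 -0.12054217  2.34679327  1.5320919   0.60589177 -0.38522352]
```

View pics/wrist25.png

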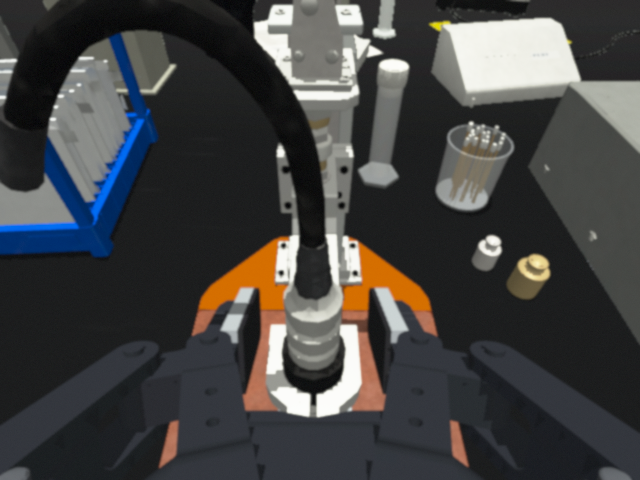

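View pics/s25c.png

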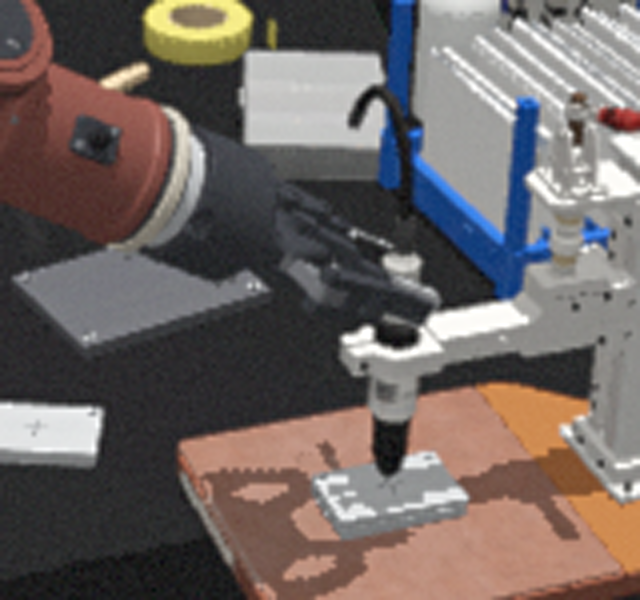

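Call:
{"api": "play_rows", "payload": {
  "deltas": [
    [[0.4,0,0,0,0,0,0],[0.3,0,0,0,0,0,0],[0.2,0,0,0,0,0,0],[0.15,0,0,0,0,0,0],[0.15,0,0,0,0,0,0]]
  ],
  "force": 30
}}

```text
t: 34.4
ee_pos: [598.9, -138.5, 177.9]
ee_rot: [-3.139, -1.025, 0.061]
ft_force: [-6.1, 1.9, 2.7]
width: 0.231
```

Call:
{"api": "play_rows", "payload": {
  "deltas": [
    [[0.15,0,0,-0.1,0,0,0],[0.15,0,0,-0.1,0,0,0],[0.15,0,0,-0.1,0,0,0],[0.15,0,0,0,0,0,0]]
  ]
}}

```text
t: 34.9
ee_pos: [598.9, -138.6, 174.8]
ee_rot: [-3.139, -1.025, 0.06]
ft_force: [-4.7, 1.7, 1.7]
width: 0.23
```

Call:
{"api": "play_rows", "payload": {
  "deltas": [
    [[0.15,0,0,-0.1,0,0,0],[0.15,0,0,0,0,0,0]]
  ]
}}

```text
t: 35.15
ee_pos: [598.9, -138.6, 173.7]
ee_rot: [-3.139, -1.025, 0.06]
ft_force: [-3.8, 2.6, 1.3]
width: 0.237
```

Call:
{"api": "play_rows", "payload": {
  "deltas": [
    [[0.15,0,0,-0.1,0,0,0],[0.15,0,0,0,0,0,0]]
  ]
}}

```text
t: 35.4
ee_pos: [598.9, -138.6, 172.8]
ee_rot: [-3.139, -1.025, 0.06]
ft_force: [-3.8, 2.8, 1.3]
width: 0.23
```

Call:
{"api": "play_rows", "payload": {
  "deltas": [
    [[0.15,0,0,-0.05,0,0,0],[0.15,0,0,0,0,0,0]]
  ]
}}

```text
t: 35.65
ee_pos: [598.9, -138.6, 172.3]
ee_rot: [-3.139, -1.025, 0.06]
ft_force: [-5.7, 2.1, 2.3]
width: 0.231
```

Run:
```python
from tips import *
c=cam("wrist"); save(c,"wrist26.png"); print(arm.sense()["ft_force"])
c=cam("side"); b=c["im"][:,:,::-1]
cv2.imwrite("pics/s26c.png",cv2.resize(b[200:350,290:450],None,fx=4,fy=4,interpolation=cv2.INTER_CUBIC))
```

```text
[-5.02210295  2.65578254  2.74022402]
```

View pics/s26c.png

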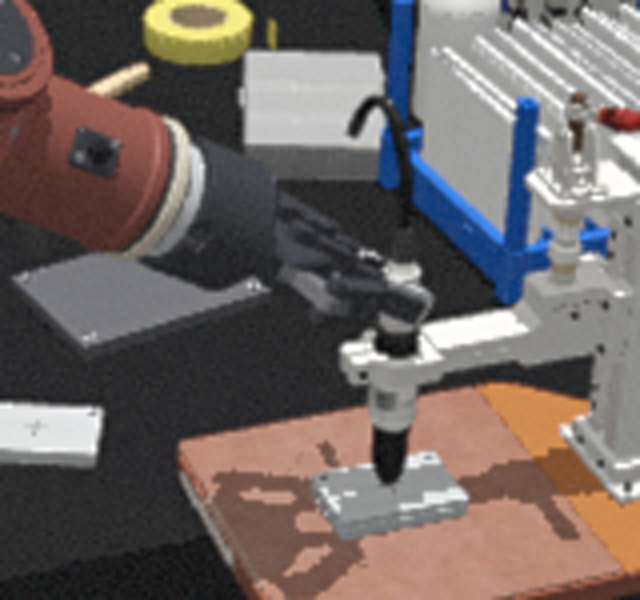

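View pics/wrist26.png

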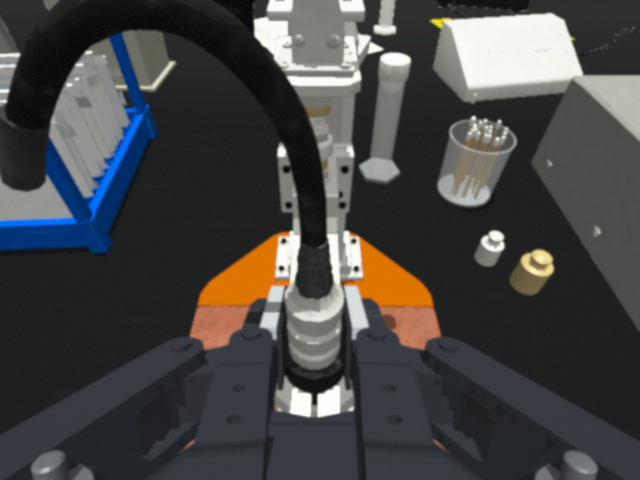

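Call:
{"api": "play_rows", "payload": {
  "deltas": [
    [[0.15,0,0,-0.05,0,0,0],[0.15,0,0,0,0,0,0]]
  ]
}}

```text
t: 36.0
ee_pos: [598.9, -138.6, 171.8]
ee_rot: [-3.139, -1.025, 0.06]
ft_force: [-5.6, 2.6, 3.3]
width: 0.232
```

Call:
{"api": "play_rows", "payload": {
  "deltas": [
    [[0.15,0,0,-0.05,0,0,0],[0.15,0,0,0,0,0,0]]
  ]
}}

```text
t: 36.25
ee_pos: [598.9, -138.6, 171.4]
ee_rot: [-3.139, -1.025, 0.06]
ft_force: [-6.4, 2.3, 2.4]
width: 0.235
```

Call:
{"api": "play_rows", "payload": {
  "deltas": [
    [[0.15,0,0,-0.05,0,0,0],[0.15,0,0,0,0,0,0]]
  ]
}}

```text
t: 36.5
ee_pos: [598.9, -138.6, 171.2]
ee_rot: [-3.139, -1.026, 0.06]
ft_force: [-10.1, 2.7, 5.8]
width: 0.23
```

Call:
{"api": "play_rows", "payload": {
  "deltas": [
    [[0.15,0,0,-0.05,0,0,0],[0.15,0,0,0,0,0,0]]
  ]
}}

```text
t: 36.75
ee_pos: [599.0, -138.6, 171.0]
ee_rot: [-3.139, -1.026, 0.061]
ft_force: [-14.7, 3.3, 9.3]
width: 0.232
```

Call:
{"api": "play_rows", "payload": {
  "deltas": [
    [[0.3,0,0,0,0,0,0],[0.4,0,0,0,0,0,0],[0.5,0,0,0,0,0,0],[0.5,0,0,0,0,0,0],[0.5,-1,-0.05,0.5,0,0,0],[0.5,-2,-0.1,1,0,0,0],[0.5,-2.2,-0.12,1.2,0,0,0],[0.5,-1,-0.05,1.5,-0.3,6,0],[0.5,0,0,0,0,0,0],[0.5,0,0,0,0,0,0]]
  ]
}}

```text
t: 38.0
ee_pos: [538.7, -141.0, 211.0]
ee_rot: [-3.136, -0.933, 0.061]
ft_force: [0.1, -0.2, -0.4]
width: 0.503
```

Run:
```python
from tips import *
s=arm.sense(); print(s["ee_pos"],s["ft_force"],s["joints"],s["t"])
c=cam("wrist"); save(c,"wrist27.png")
c=cam("side"); b=c["im"][:,:,::-1]
cv2.imwrite("pics/s27c.png",cv2.resize(b[230:350,330:450],None,fx=5,fy=5,interpolation=cv2.INTER_CUBIC))
c0=load("/tmp/side23.npz")
# vertical shift of probe clamp/barrel region between before and now
a=cv2.cvtColor(c0["im"],cv2.COLOR_RGB2GRAY)[255:320,375:405].astype(np.float32); d=cv2.cvtColor(c["im"],cv2.COLOR_RGB2GRAY).astype(np.float32)
r=cv2.matchTemplate(d[245:335,370:410],a,cv2.TM_CCOEFF_NORMED); _,m,_,l=cv2.minMaxLoc(r); print("shift px",l[0]-5,l[1]-10,m)
for dz in(0,5,6.5,8): print(dz,proj(c,[[602,-138.8,120-dz]])[0]-proj(c,[[602,-138.8,120]])[0])
```

```text
[ 538.70757445 -141.03203323  211.02296859] [ 0.12891954 -0.18048859 -0.38207487] [-0.75677    -0.37911304  2.41405545  1.11663802  0.71617092  0.00671448] 38.0
shift px 0 3 0.9308439493179321
0 [0. 0.]
5 [-0.12167135  1.81490568]
6.5 [-0.15808905  2.35812871]
8 [-0.19446822  2.90077706]
```

View pics/s27c.png

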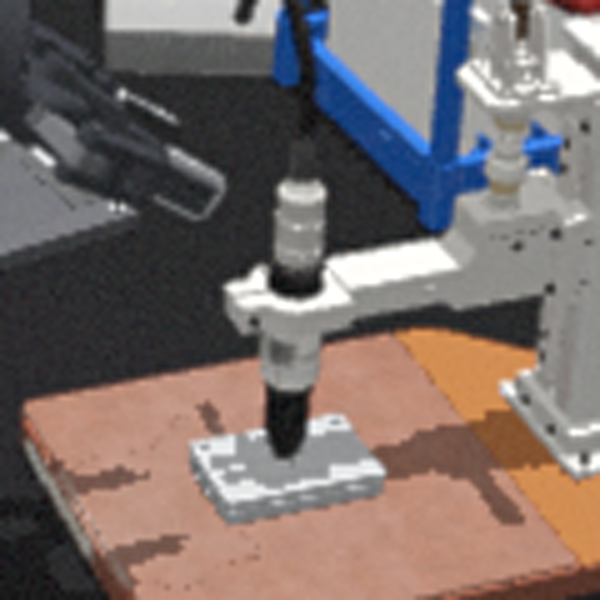

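View pics/wrist27.png

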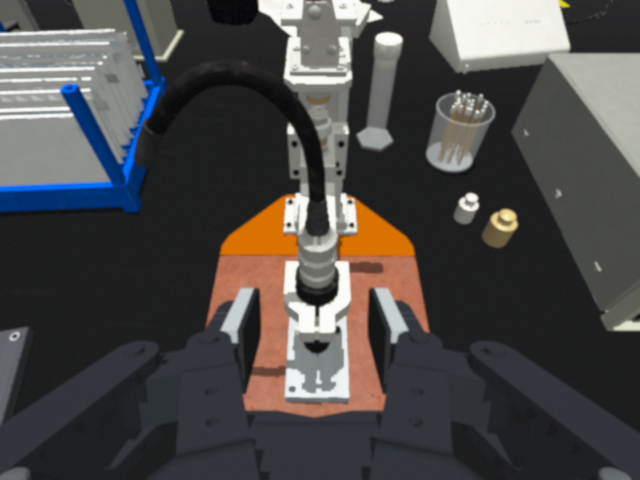

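Call:
{"api": "play_rows", "payload": {
  "deltas": [
    [[0.5,-1.5,0,0,-0.4,8,0],[0.5,-2,-0.1,0,-0.4,8,0],[0.5,-2,-0.2,-1,-0.4,7.4,0],[0.5,-0.4,-0.2,-4,0,0,0],[0.5,0,0,-5,0,0,0],[0.5,0,0,-4.5,0,0,0],[0.5,0,0,-1.2,0,0,0],[0.5,0,0,0,0,0,0],[0.5,0,0,0,0,0,0]]
  ]
}}

```text
t: 39.22
ee_pos: [481.2, -147.0, 55.9]
ee_rot: [-3.133, -0.529, 0.058]
ft_force: [0.4, -1.0, 0.1]
width: 0.498
```

Run:
```python
from meas import *
s=arm.sense(); print(s["ee_pos"],np.degrees(s["ee_rot"]),s["t"])
c=cam("wrist"); save(c,"wrist28.png")
cv2.imwrite("pics/w28c.png",cv2.resize(c["im"][0:170,230:400,::-1],None,fx=3.4,fy=3.4,interpolation=cv2.INTER_CUBIC))
for r in rect((cv2.cvtColor(c["im"],cv2.COLOR_RGB2GRAY)>120).astype(np.uint8),c,11,(80,50,8)): print(r[0],r[1],r[3])
```

```text
[ 481.17125358 -147.03737321   55.86779164] [-179.51147623  -30.28155715    3.32634586] 39.225
```

View pics/wrist28.png

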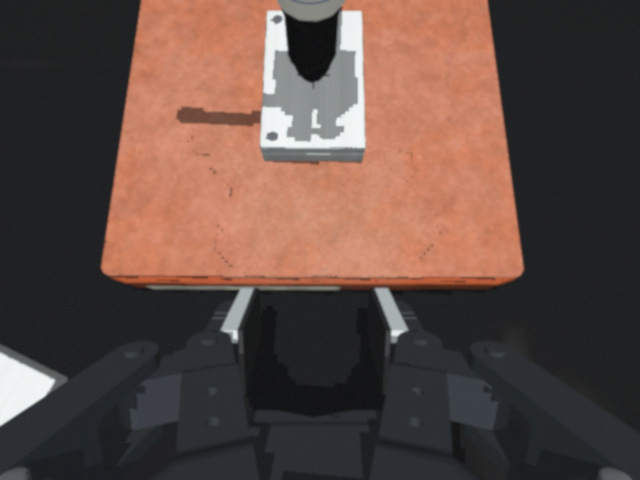

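View pics/w28c.png

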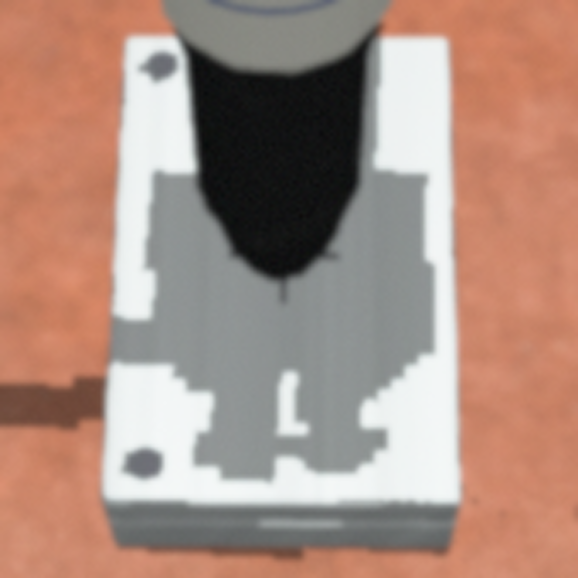

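```bash
python3 -c "
from plant import job_done; print(job_done())"
```

```text
the job is handed in; nothing more can be done
None
```

The reference pack is on the stand, the probe tip rests on it, and the job was handed in at about 39 s; no verdict was reported.

**What I did:**
- I pushed the 8 mm shim home against both fences and laid the 6 mm shim on it. The 6 mm shim was the thinner of the two spares in both views. I pressed both against the side fence and then the end fence.
- I gripped both shims together at a 30° tilt, lifted them and slid them in under the raised probe. I set them down there and let go.
- I took the probe by its barrel and drew it down about 7 mm, until the upward force rose to roughly 9 N.

**Last checks:**
- **Position:** the pack's centre measured about 1 mm from the probe axis before I drew the probe down. The last close view shows the tip over the engraved cross, and the shims square and aligned.
- **Contact:** the gripper was clear of everything, with forces near zero. Nothing touched the thick shim or the bystanders.

**What went wrong or disagreed:**
- The first grasp of the 6 mm shim closed on top of it; I lowered the gripper and took it again.
- A first 45° tilt brought joint 3 to its limit (it read 2.572 against 2.57), so I used 30° instead.
- The probe's travel, judged from the images in whole pixels, came out at about 8 mm, against 7 mm from the arm readings. I have no direct reading of the arm value, but both put it within or very close to the allowed range.

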